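# Take the sanding arbor out of the bench sander

## Task

Swing the tab of the sander's slim lock ring over to its other stop so that its two hooks let go of the arbor's cross bar, without touching the fixed rings on either side of it. Then draw the sanding arbor straight out of its sleeve without forcing it sideways, and lower it into the two notches of the wooden rest, letting go only once it is down. Do not let it fall on the bench, and leave everything else where it is.

Things in the scene. Friction and masses are not known exactly. Their poses are not given: they have to be found in the camera images.
- sleeve: Sleeve of a fixed grey bench sander. Origin: centre of its mouth (front face), 125 mm above the bench. z: bore axis, out of the mouth, away from the robot, 30 degrees above level; y is level; -x points up, square to the bore, leaning 30 degrees towards the robot. Bore 18 mm wide, 80 mm deep, oiled: the freed arbor slides out with 5 N unless skewed. Behind z = -28 mm: block 60 x 60 mm and motor.
- flanges: Two fixed steel rings round the sleeve, outer diameter 64 mm, at z = -8 to 0 and -28 to -20 mm; origin and axes as the sleeve's. The lock ring turns between them. Four pads, 5 mm high, on the front ring (z = 0 to 5 mm) keep the arbor's cross bar level, along the sleeve's y.
- lock_ring (a joint): Aluminium lock ring, 60 mm diameter, z = -19 to -9 mm of the sleeve, turning about the sleeve's z: 0 = locked stop, 0.9 rad = released stop. At 0 its tab leans 0.45 rad from straight up (the sleeve's -x) to the sleeve's +y; growing, it swings over the top to 0.45 rad on the -y side. Friction 2 N at the tab; stays where left. Its two hooks (see hook_tip) are clear of the cross bar from 0.7 rad.
- ring_tab (a point): Where to take the lock ring's tab: 60 mm from the bore axis, z = -14 mm of the sleeve, mid thickness. The tab is an aluminium bar standing out radially from the ring to 72 mm from the axis, 12 mm wide (the way it swings), 10 mm thick (along the axis).
- arbor: Sanding arbor, 198 mm long, 0.22 to 0.37 kg. z along it; origin under its cross bar, on the sleeve's mouth at the start (z axes alike, but it sags up to 0.04 rad). Steel shank 16 mm diameter z = -74 to 0 (in the bore at first), cross bar 40 (y) x 10 x 6 mm z = 0 to 6, neck 16 mm diameter to z = 34, brown sanding drum 40 mm diameter to z = 94, end stub 16 mm diameter to z = 124.
- drum_mid (a point): Centre of the sanding drum, on the arbor's axis, z = 64 mm of the arbor: the place to grip it.
- arbor_mid (a point): Point on the arbor's axis, z = 40.5 mm of the arbor: it lies midway between the two notches when the arbor is in the rest.
- shank_end (a point): Centre of the inner end of the shank, z = -74 mm of the arbor.
- rest: Plywood rest fixed to the bench. Origin: centre of its underside; x along it, z up. Base 165 x 70 x 16 mm; at x = -68.5 and +68.5 mm boards 8 mm thick, 74 mm high, 68 mm wide, each with a 45-degree V notch open to the top. Shank and end stub lie in the notches, either way round, the drum between the boards; the arbor's axis is then 60 mm above the bench.
- spare_drum: Bystander: spare sanding drum standing on the bench, 54 mm diameter, 72 mm tall.
- offcut: Bystander: wooden offcut 90 x 45 x 28 mm lying on the bench.
- tape_measure: Bystander: tape measure 70 x 40 x 45 mm.
- glue: Bystander: white glue bottle, 56 mm diameter, 170 mm tall.
- tin: Bystander: steel tin, 90 mm diameter, 110 mm tall.
- screwdriver: Bystander: screwdriver lying on the bench.
- wrench: Bystander: wrench lying on the bench.
- hook_tip (a point): Tip of one of the lock ring's two opposite hooks, 14 mm from the axis, 10 mm in front of the mouth. The hooks, 8 mm wide, go round the front fixed ring, at most 38 mm from the axis and z = 13 mm, and at the locked stop lie over the two ends of the arbor's cross bar, so that it cannot come out.

How it is judged:
On the way, in this order (a step that is already met when the one before it is completed fails the run):
1. the lock ring is turned over to its released stop, the arbor still in its sleeve (value of joint lock_ring above 0.8 rad and z of arbor in the frame of sleeve below 0.02 m), for 0.1 s.
2. the arbor's shank is drawn out of the mouth, held by the gripper and in line with the sleeve (z of shank_end in the frame of sleeve above 0.001 m and angle between the z axis of arbor and the z axis of sleeve, either way round below 0.2 rad and contact force between the fingers and arbor above 1 N).
3. the arbor is lowered into the rest while still held (z of arbor_mid in the frame of rest below 0.07 m and horizontal distance between arbor_mid and rest below 0.02 m and contact force between the fingers and arbor above 1 N), for 0.05 s.
At the end, for the whole second after the job is handed in: The arbor lies released and at rest in both notches of the wooden rest: axis 55 to 65 mm above the bench, within 6 mm sideways and 14 mm lengthways of the middle and within 0.06 rad of the rest's long axis (z of arbor_mid in the frame of rest between 0.055 and 0.065 m and y of arbor_mid in the frame of rest between -0.006 and 0.006 m and x of arbor_mid in the frame of rest between -0.014 and 0.014 m and angle between the z axis of arbor and the x axis of rest, either way round below 0.06 rad and linear speed of arbor below 0.02 m/s and contact force between arbor and rest above 0.5 N and contact force between the fingers and arbor below 0.1 N); the robot touches nothing.
It fails at once if the arbor is forced in its sleeve (more than 40 N between them) (contact force between arbor and sleeve above 40 N).
It fails at once if the fingers touch the fixed rings beside the lock ring (contact force between the fingers and flanges above 1 N).
It fails at once if the arbor falls on the bench (height (world z) of arbor_mid below 0.04 m).
It fails at once if a bystander is moved by more than 20 mm (distance of any of spare_drum, offcut, tape_measure, glue, tin, screwdriver, wrench from where it was at the start of the episode above 0.02 m).
It also fails if it takes over 58 s, if anything falls off the work surface, if the arm or the gripper's body presses on something with over 40 N, if the wrist force passes 120 N, or if a joint passes its speed limit or range.

## Robot

A 6-joint arm with a two-finger parallel gripper is mounted at the origin on the work surface. World frame = base frame: x ahead of the robot, y to its left, z up, the work surface at z = 0. Lengths are in m, angles in rad, forces in N, time in s.
With the tool pointing down it reaches from about 0.325 to 0.9 m from the base axis. Payload 6.1 kg.
Tool frame: the origin (TCP) lies midway between the tips of the shut fingers; the grasp point (between the pads) lies 19 mm behind it; z points along the fingers, y is the line along which they close (so a half turn about z gives the same grasp; the last joint's range is limited). The gripper opens to 87 mm and grips with 3 to 60 N. Pads are 19 mm wide; open, the fingers measure 117 mm over their backs; the gripper's body (75 mm by 190 mm) begins 51 mm behind the grasp point.
Start: joints at [-1.323, 0.22, 1.526, -0, 1.395, -0.126], TCP at [0.228, -0.582, 0.183] pointing down, gripper open.
Joint ranges: [-2.98, 2.98], [-0.91, 2.08], [0.09, 2.57], [-1.24, 4.39], [0.2, 2.65], [-2.68, 2.68]. Speed limits (rad/s): [2.57, 2.57, 3.01, 3.14, 3.14, 3.14].

## Interface

Orientations are given as a rotation vector (axis times angle).
In Python, from bench import get_state, snapshot, finish_job, silhouettes gives the robot as it stands.
- The arm moves only by the tool jog_arm, never from a script. Its arguments are lists of equal length, an entry for each row: "fingers": the closure, from -1 (fully open) to 1 (shut); "delta_pos": the shift along the tool's x, y, z in m, a list of three; "rotation": the turn, a rotation vector about the tool's x, y, z in rad, a list of three. In form: {"fingers": [fingers, ...], "delta_pos": [[tx, ty, tz], ...], "rotation": [[rx, ry, rz], ...]}. A call has 1 to 20 rows; each row is the pose to reach, as a shift and turn from the pose commanded when the call began, along the tool's axes at that moment; what a row does not reach only later rows make up. A row lasts 1/12 s, in which the tool goes at most 41.7 mm and 7.16 degrees, less where a joint would pass 70% of its speed; a pose out of reach is approached as far as the arm can. A call with a gripper value outside its range is refused whole. The fingers move at their own pace and stop on an object; "grip_force" is the grip in N (left out, the last holds). Time passes only in rows, so rows that repeat a pose let the fingers close. It gives the time, the measured TCP pose, the force, the opening and the grip force at its end, in the units of the state.
- get_state(): the state, without advancing time (a new reading comes with each control period).
- snapshot(name): name is "side" or "top" or "wrist"; returns a dict with "img" (480x640x3 uint8, red, green, blue), "fx", "fy", "cx", "cy" (pixels), "k1" (the pictures are not rectified: a ray, as slopes to the right and down, at radius r is drawn at 1 + k1 r^2 times it, then the intrinsics apply), "R" (3x3) and "t" (3): a world point X has camera coordinates R X + t; the wrist camera has in their place "hand_eye" (4x4, takes a point from camera to tool coordinates, whose origin is the TCP and whose axes are the flange's). Camera axes: x right, y down, z forward; pixel columns grow to the right and rows downward; lengths in m; the calibration is good to about 2 mm. A picture is of the moment at which its call begins: read the wrist's pose just before it. There is no depth.
- finish_job(): hands the job in; it is judged then, once.
Trained networks look in the newest picture that a camera, given by its name, has taken for a name from the list of things; names that differ only in an ending like _2 or _b are one class to them, and where a whole thing is asked for, a point or a joint stands for the part that bears it (a point fixed in the world has none). Each returns a list of dicts, best first, with "confidence" (0 to 1); they miss things now and then, are a little off and sometimes report something else, mostly with a low value. They report only what shows in the picture. A call takes as long as a camera call.
- silhouettes(query, camera): "region" (480x640 bool, what is visible of it) and "bbox" ([left, top, right, bottom] in pixels, round what is visible of it).
The state is a dict: "time_s": time; "qpos": joint angles; "qd": joint speeds; "effort": joint torques, N m; "eef_pos": TCP position; "orientation": TCP orientation; "contact_force": force on the tool from outside, world axes, zero at the start; "wrist_torque": the same for the moment, N m; "opening": opening from 0.0 (shut) to 1.0 (fully open); "grasp_force": force on a finger pad.
Only numpy, scipy, OpenCV 4.12 (cv2) and the standard library are available. Lean on these libraries where they do the work, as an engineer would, in place of code of your own. Each camera call takes 0.05 s, during which the arm holds its last target. There are 200 camera calls.

## Working session

There is one attempt and no reset: what is moved stays moved. The work goes in short steps, Python scripts to look and compute and a tool call to move; the robot and the scene stay as the last step left them, time stands still between calls to the robot, and variables do not carry over. Pictures are saved under pics/ and viewed, at most 10 in all, crops included, and the job is handed in when it is done.

Besides the shell and the picture viewer there is one more tool, called after "Request:" by a JSON object that holds its "op" and its "data", one argument or row to a line. jog_arm: Moves the arm, as the interface text tells. Its arguments: {"type":"object","properties":{"fingers":{"type":"array","items":{"type":"number"}},"delta_pos":{"type":"array","items":{"type":"array","items":{"type":"number"}}},"rotation":{"type":"array","items":{"type":"array","items":{"type":"number"}}},"grip_force":{"type":"number"}},"required":["fingers","delta_pos","rotation"]}

```bash
ls; mkdir -p pics; python3 - <<'E'
from bench import *
import cv2,pickle
print(get_state())
d={}
for n in ["side","top"]:
    s=snapshot(n); d[n]=s
    cv2.imwrite(f"pics/{n}0.png",s["img"][:,:,::-1]); print(n,{k:v for k,v in s.items() if k!="img"})
    for q in ["sleeve","flanges","lock_ring","arbor","rest","ring_tab"]:
        r=silhouettes(q,n)
        s[q]=r
        print(q,[(x["confidence"],x["bbox"],int(x["region"].sum())) for x in r[:2]])
pickle.dump(d,open("d0.pkl","wb"))
E
```

```text
pics
{'time_s': 0.0, 'qpos': array([-1.32311457e+00,  2.21251918e-01,  1.52762242e+00, -7.07865131e-06,
        1.39473147e+00, -1.26118193e-01]), 'qd': array([ 0.00076873,  0.00024275, -0.00024813, -0.00022802, -0.00013494,
       -0.00029693]), 'effort': array([ 1.22326483e-04, -4.94621229e+01, -3.87372315e+01,  6.99492311e-02,
        5.71961794e-02, -1.49224315e-04]), 'eef_pos': array([ 0.22802809, -0.58114609,  0.1823154 ]), 'orientation': array([-3.08490737e+00, -5.83379742e-01,  2.02884365e-04]), 'contact_force': array([0.2589313 , 1.05382559, 0.1935327 ]), 'wrist_torque': array([-0.03135447, -0.00292291, -0.00891152]), 'grasp_force': 0.0, 'opening': 1.0036847493357592}
side {'fx': 521.3866876094605, 'fy': 521.3866876094605, 'cx': 323.9967034782628, 'cy': 234.69244855526264, 'k1': -0.1282572674441669, 'R': array([[-0.85376222, -0.52063061, -0.00581756],
       [-0.39241857,  0.65077534, -0.64999933],
       [ 0.34219547, -0.55266195, -0.75991251]]), 't': array([0.50498357, 0.29962736, 1.23408251])}
sleeve [(0.59, [360.1, 188.7, 416.5, 239.0], 1371)]
flanges [(0.7, [364.9, 191.
[... 351 characters left out ...]
7466944072357, 'R': array([[ 0.00118   , -0.99960834,  0.02796038],
       [-0.99227029, -0.00464003, -0.1240086 ],
       [ 0.12408977, -0.02759792, -0.99188713]]), 't': array([-0.0246978 ,  0.60611716,  1.07182229])}
sleeve [(0.58, [367.8, 254.7, 397.9, 321.8], 1503), (0.29, [306.8, 222.8, 327.4, 244.7], 405)]
flanges [(0.71, [371.6, 258.2, 397.2, 281.5], 274), (0.34, [371.4, 209.7, 394.4, 266.6], 783)]
lock_ring [(0.54, [366.1, 262.2, 401.8, 281.2], 220), (0.4, [368.4, 260.5, 400.6, 281.1], 215)]
arbor [(0.82, [374.3, 213.0, 394.8, 264.9], 749), (0.33, [367.0, 255.9, 400.5, 284.0], 186)]
rest [(0.81, [229.5, 246.1, 272.4, 314.3], 1841)]
ring_tab [(0.86, [365.4, 256.8, 400.9, 283.5], 207)]
```

```bash
python3 - <<'E'
import cv2
a=cv2.imread("pics/top0.png")[170:350,200:460]
b=cv2.imread("pics/side0.png")[150:370,250:450]
a=cv2.resize(a,(790,547)); cv2.imwrite("pics/tc.png",a)
cv2.imwrite("pics/sc.png",cv2.resize(b,None,fx=2.7,fy=2.7,interpolation=cv2.INTER_CUBIC))
E
```

```text
(no output)
```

View pics/top0.png

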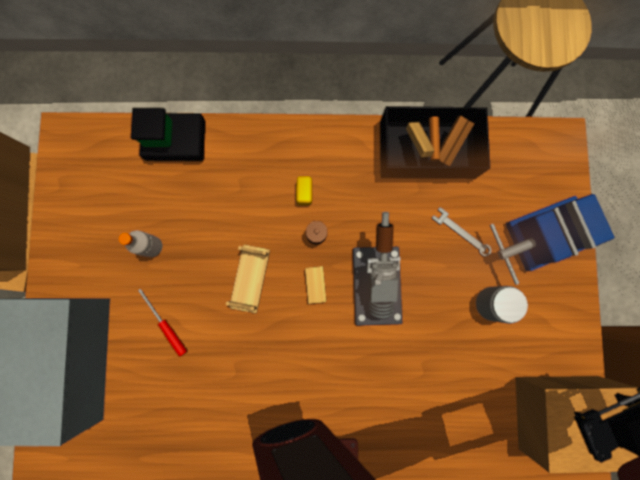

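View pics/sc.png

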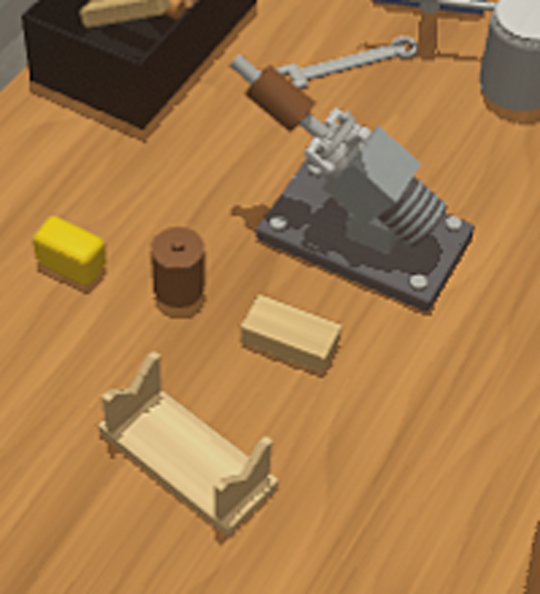

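The top view shows the sander at about (377,285) with the arbor pointing up the image from (383,262) to (385,213), and the rest at (249,278). The side view shows the same layout, with the arbor tilted up-left and the rest in front at lower left. Next I fit simple models to the masks.

```bash
cat > h.py <<'E'
import numpy as np, cv2
from scipy.spatial.transform import Rotation as Ro
from scipy.optimize import minimize
def wristpose(s,st):
    T=np.eye(4);T[:3,:3]=Ro.from_rotvec(st["orientation"]).as_matrix();T[:3,3]=st["eef_pos"]
    C=np.linalg.inv(T@s["hand_eye"]); s["R"]=C[:3,:3]; s["t"]=C[:3,3]; return s
def proj(s,X):
    c=np.atleast_2d(X)@s["R"].T+s["t"]; p=c[:,:2]/c[:,2:]
    p=p*(1+s["k1"]*(p**2).sum(1,keepdims=True))
    return p*[s["fx"],s["fy"]]+[s["cx"],s["cy"]]
def sleeveR(yaw,pitch=np.pi/6):
    # columns x,y,z ; z out of mouth, -x up
    z=np.array([np.cos(yaw)*np.cos(pitch),np.sin(yaw)*np.cos(pitch),np.sin(pitch)])
    x=np.array([np.cos(yaw)*np.sin(pitch),np.sin(yaw)*np.sin(pitch),-np.cos(pitch)])
    return np.stack([x,np.cross(z,x),z],1)
def cyl(r,a,b,n=24):
    t=np.linspace(0,2*np.pi,n,endpoint=False);c=np.stack([r*np.cos(t),r*np.sin(t)],1)
    return np.vstack([np.c_[c,np.full(n,a)],np.c_[c,np.full(n,b)]])
def box(x0,x1,y0,y1,z0,z1):
    return np.array([[x,y,z] for x in(x0,x1) for y in(y0,y1) for z in(z0,z1)])
ARB=[cyl(.008,0.006,.034),cyl(.02,.034,.094),cyl(.008,.094,.124),box(-.005,.005,-.02,.02,0,.006)]
def board(x):
    P=[]
    for sg in(-1,1):   # convex halves of a V board: notch bottom on axis
        vb=.06-.008*2**.5; w=.074-vb
        P.append(np.array([[x+e,sg*y,z] for e in(-.004,.004) for y,z in((0,.0),(.034,0),(.034,.074),(w,.074),(0,vb))]))
    return P
REST=[box(-.0825,.0825,-.035,.035,0,.016)]+board(-.0685)+board(.0685)
S=4
def render(s,parts,R,p,shape=(480,640)):
    m=np.zeros((shape[0]*S,shape[1]*S),np.uint8)
    for q in parts:
        u=(proj(s,q@R.T+p)+.5)*S-.5
        cv2.fillConvexPoly(m,cv2.convexHull(np.round(u).astype(np.int32)),1)
    return cv2.resize(m.astype(np.float32),(shape[1],shape[0]),interpolation=cv2.INTER_AREA)
def iou(s,mask,parts,R,p):
    r=render(s,parts,R,p);m=mask.astype(np.float32)
    return np.minimum(r,m).sum()/np.maximum(r,m).sum()
def fit(f,x0,step):
    x0=np.array(x0,float); n=len(x0)
    for k in range(3):
        sim=np.vstack([x0]+[x0+np.eye(n)[i]*step[i]/(2**k)*(1 if k%2==0 else -1) for i in range(n)])
        r=minimize(f,x0,method="Nelder-Mead",options=dict(initial_simplex=sim,xatol=1e-4,fatol=1e-5,maxiter=150));x0=r.x
    return r.x,r.fun
def onplane(s,uv,z):
    p=(np.array(uv)-[s["cx"],s["cy"]])/[s["fx"],s["fy"]];q=p.copy()
    for _ in range(9): q=p/(1+s["k1"]*(q@q))
    d=s["R"].T@np.r_[q,1]; c=-s["R"].T@s["t"]; return c+d*(z-c[2])/d[2]
E
python3 - <<'E'
from h import *
import pickle
d=pickle.load(open("d0.pkl","rb"))
t,s=d["top"],d["side"]
g=onplane(t,(382,262),.13); e=onplane(t,(385,214),.187); print("guess",g,e, "rest",onplane(t,(250,280),.03))
yaw=np.arctan2(*(e-g)[1::-1])
M=[(c,c["arbor"][0]["region"]) for c in(t,s)]
f=lambda x:-sum(iou(c,m,ARB,sleeveR(x[2],np.pi/6-x[3]),np.r_[x[:2],.125]) for c,m in M)
print(fit(f,[g[0],g[1],yaw,.02],[.01,.01,.1,.03]))
M2=[(c,c["rest"][0]["region"]) for c in(t,s)]
g=onplane(t,(250,280),.03)
f2=lambda x:-sum(iou(c,m,REST,Ro.from_euler("z",x[2]).as_matrix(),np.r_[x[:2],0]) for c,m in M2)
print(fit(f2,[g[0],g[1],-.15],[.01,.01,.1]))
E
```

```text
guess [ 0.53704087 -0.15258326  0.13      ] [ 0.63992292 -0.15183155  0.187     ] rest [0.49741182 0.16604062 0.03      ]
(array([ 0.53468844, -0.15435786, -0.00645177,  0.07902676]), np.float64(-1.7663958072662354))
(array([ 0.50210342,  0.17036587, -0.19337195]), np.float64(-1.875882863998413))
```

```bash
cat >> h.py <<'E'
def go(P,R):
    from bench import get_state
    st=get_state();C=Ro.from_rotvec(st["orientation"]).as_matrix()
    d=C.T@(np.array(P)-st["eef_pos"]); r=Ro.from_matrix(C.T@R).as_rotvec()
    print("t %.2f"%st["time_s"],"eef",st["eef_pos"].round(4),"dpos",d.round(4),"rot",r.round(4),"F",st["contact_force"].round(1),"open %.3f grip %.1f"%(st["opening"],st["grasp_force"]))
def toolR(Rs): return np.stack([Rs[:,2],-Rs[:,1],Rs[:,0]],1)
E
python3 - <<'E'
from h import *
from bench import *
st=get_state();s=snapshot("wrist");print({k:v for k,v in s.items() if k!="img"})
Rs=sleeveR(0);p=np.array([.535,-.154,.125])
go(p+Rs@[-.25,0,.03],toolR(Rs))
E
```

```text
{'fx': 368.36363649494314, 'fy': 368.36363649494314, 'cx': 320.3218338001606, 'cy': 239.15172170726487, 'k1': -0.061382285703520646, 'hand_eye': array([[-5.74026713e-04, -9.70199814e-01, -2.42305574e-01,
         6.57883107e-02],
       [ 9.99999059e-01, -2.54989597e-04, -1.34803053e-03,
         2.66276816e-04],
       [ 1.24607357e-03, -2.42306120e-01,  9.70199047e-01,
        -2.01892479e-01],
       [ 0.00000000e+00,  0.00000000e+00,  0.00000000e+00,
         1.00000000e+00]])}
t 0.75 eef [ 0.2282 -0.5819  0.1835] dpos [ 0.3497 -0.3224 -0.1731] rot [-0.0978  0.5174  0.3652] F [-0.   0.   0.3] open 1.004 grip 0.0
```

Request:
{"op": "jog_arm", "data": {
  "fingers": [-1,-1,-1,-1,-1,-1,-1,-1,-1,-1,-1,-1,-1,-1,-1,-1,-1,-1,-1,-1],
  "delta_pos": [
    [0,0,-0.15],
    [0,0,-0.15],
    [0,0,-0.15],
    [0,0,-0.15],
    [0.4055,-0.3006,-0.07],
    [0.4055,-0.3006,-0.07],
    [0.4055,-0.3006,-0.07],
    [0.4055,-0.3006,-0.07],
    [0.4055,-0.3006,-0.07],
    [0.4055,-0.3006,-0.07],
    [0.4055,-0.3006,-0.07],
    [0.4055,-0.3006,-0.07],
    [0.4055,-0.3006,-0.07],
    [0.4055,-0.3006,-0.07],
    [0.4055,-0.3006,-0.07],
    [0.4055,-0.3006,-0.07],
    [0.4055,-0.3006,-0.07],
    [0.4055,-0.3006,-0.07],
    [0.4055,-0.3006,-0.07],
    [0.4055,-0.3006,-0.07]
  ],
  "rotation": [
    [0,0,0],
    [0,0,0],
    [0,0,0],
    [0,0,0],
    [-0.0978,0.5174,0.3652],
    [-0.0978,0.5174,0.3652],
    [-0.0978,0.5174,0.3652],
    [-0.0978,0.5174,0.3652],
    [-0.0978,0.5174,0.3652],
    [-0.0978,0.5174,0.3652],
    [-0.0978,0.5174,0.3652],
    [-0.0978,0.5174,0.3652],
    [-0.0978,0.5174,0.3652],
    [-0.0978,0.5174,0.3652],
    [-0.0978,0.5174,0.3652],
    [-0.0978,0.5174,0.3652],
    [-0.0978,0.5174,0.3652],
    [-0.0978,0.5174,0.3652],
    [-0.0978,0.5174,0.3652],
    [-0.0978,0.5174,0.3652]
  ]
}}

```text
time_s: 2.42
eef_pos: [0.4958, -0.1547, 0.2538]
orientation: [3.034, -0.0, 0.813]
contact_force: [0.0, -0.1, -0.1]
opening: 1.004
grasp_force: 0.0
```

```bash
cat > look.py <<'E'
import sys,pickle
from h import *
from bench import *
n=sys.argv[1]
st=get_state();s=wristpose(snapshot("wrist"),st);s["st"]=st
cv2.imwrite(f"pics/{n}.png",s["img"][:,:,::-1])
for q in sys.argv[2:]:
    s[q]=silhouettes(q,"wrist"); print(q,[(x["confidence"],x["bbox"],int(x["region"].sum())) for x in s[q][:2]])
pickle.dump(s,open(n+".pkl","wb"))
E
python3 look.py w1 arbor flanges sleeve lock_ring ring_tab; python3 - <<'E'
from h import *
import pickle
s=pickle.load(open("w1.pkl","rb"))
Rs=sleeveR(0);p=np.array([.535,-.154,.125])
go(p+Rs@[-.13,0,.03],toolR(Rs))
E
```

```text
arbor [(0.6, [296.3, 117.4, 343.4, 260.3], 4423)]
flanges [(0.78, [286.3, 248.3, 355.7, 292.1], 1473), (0.35, [293.6, 119.3, 343.6, 257.0], 4488)]
sleeve [(0.89, [279.7, 237.3, 361.8, 361.3], 5388)]
lock_ring [(0.72, [282.6, 237.5, 360.9, 296.0], 1736)]
ring_tab [(0.85, [280.8, 239.1, 364.0, 294.0], 1568)]
t 2.72 eef [ 0.4956 -0.1552  0.2535] dpos [-0.0001 -0.0012  0.001 ] rot [ 0.0011  0.0001 -0.0019] F [-0.2  0.6  0.2] open 1.002 grip 0.0
```

View pics/w1.png

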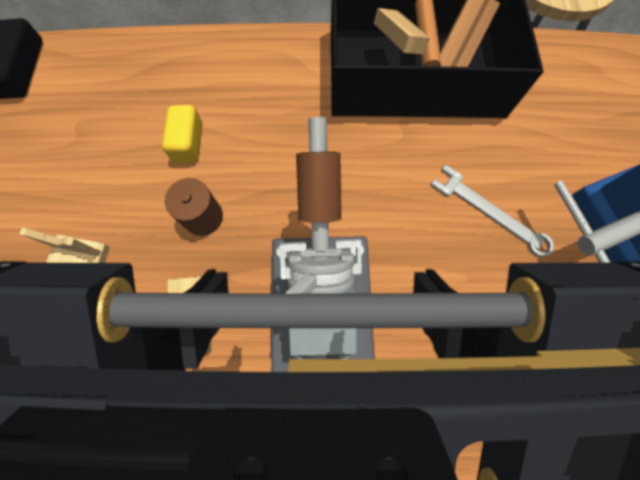

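The wrist view shows the drum at columns 297–341 and rows 152–220. The stub end is at (318,118) and the mouth/bar is near (320,255), with the tab leaning left at about (295,288), partly behind the gripper. I refine the fit next.

```bash
python3 - <<'E'
from h import *
import pickle
d=pickle.load(open("d0.pkl","rb"))
w=pickle.load(open("w1.pkl","rb"))
def drum(s,box):
    h=cv2.cvtColor(s["img"],cv2.COLOR_RGB2HSV).astype(int);l,t,r,b=map(int,box);m=np.zeros((480,640),bool)
    k=np.zeros_like(m);k[t-6:b+6,l-6:r+6]=1
    return h,k
for n,s in(("w",w),("top",d["top"]),("side",d["side"])):
    h,k=drum(s,s["arbor"][0]["bbox"]); a=s["arbor"][0]["region"]
    br=a&(h[...,1]>90); 
    print(n,br.sum(),[np.percentile(h[...,i][br],[5,50,95]) for i in range(3)])
    s["br"]=k&(h[...,1]>100)&(h[...,2]<150)&(h[...,2]>25)
    nl,L,st,_=cv2.connectedComponentsWithStats(s["br"].astype(np.uint8)); j=1+st[1:,4].argmax(); s["br"]=L==j; print(st[j])
D=[ARB[1]]
for views,name in(((w,d["top"],d["side"]),"brown all"),((w,),"brown w")):
    f=lambda x:-sum(iou(c,c["br"],D,sleeveR(x[2],np.pi/6-x[3]),np.r_[x[:2],.125]) for c in views)
    print(name,fit(f,[.535,-.154,0,.02],[.008,.008,.05,.03]))
f=lambda x:-sum(iou(c,c["arbor"][0]["region"],ARB,sleeveR(x[2],np.pi/6-x[3]),np.r_[x[:2],x[4]]) for c in(w,w,d["top"],d["side"]))
print("mask all,z free",fit(f,[.535,-.154,0,.02,.125],[.008,.008,.05,.03,.008]))
fl=[cyl(.032,-.008,0,60),cyl(.032,-.028,-.02,60)]
f=lambda x:-iou(w,w["br"],D,sleeveR(x[2],np.pi/6-.02),np.r_[x[:2],.125])
print("brown w, sag .02",fit(f,[.535,-.154,0],[.008,.008,.05]))
for s in(w,):
  h=s["img"].copy()
E
```

```text
w 3034 [array([12., 12., 13.]), array([140., 148., 152.]), array([ 85., 119., 135.])]
[ 290  151   52   87 3419]
top 507 [array([11., 12., 13.]), array([111.6, 200. , 211. ]), array([ 55. ,  86. , 133.4])]
[368 212  32  44 582]
side 366 [array([12.  , 13.  , 14.75]), array([129.5, 152. , 161. ]), array([ 68.25, 122.  , 164.75])]
[341 174  26  25 330]
brown all (array([ 0.5334713 , -0.15456933,  0.02261801,  0.07731821]), np.float64(-2.523070812225342))
brown w (array([ 0.53344215, -0.15360214,  0.01061554,  0.03918507]), np.float64(-0.8654801249504089))
mask all,z free (array([ 0.5342127 , -0.15514966,  0.02843705,  0.03868087,  0.12282192]), np.float64(-3.628357410430908))
brown w, sag .02 (array([ 0.53342804, -0.15412218,  0.01843322]), np.float64(-0.8614280223846436))
```

```bash
cat >> h.py <<'E'
def edges(s,row,lo,hi):
    # outermost strong gradients in row between columns, subpixel
    g=cv2.GaussianBlur(s["img"],(0,0),.8)[row,lo:hi].astype(float); e=np.abs(np.gradient(g,axis=0)).sum(1)
    pk=[i for i in range(1,len(e)-1) if e[i]>=e[i-1] and e[i]>e[i+1] and e[i]>.35*e.max()]
    sub=lambda i:i+.5*(e[i-1]-e[i+1])/(e[i-1]-2*e[i]+e[i+1])
    return lo+sub(pk[0]),lo+sub(pk[-1])
def onplane2(s,uv,p0,n):
    p=(np.array(uv)-[s["cx"],s["cy"]])/[s["fx"],s["fy"]];q=p.copy()
    for _ in range(9): q=p/(1+s["k1"]*(q@q))
    d=s["R"].T@np.r_[q,1]; c=-s["R"].T@s["t"]; return c+d*((p0-c)@n)/(d@n)
E
python3 - <<'E'
from h import *
import pickle
w=pickle.load(open("w1.pkl","rb"))
p=np.array([.534,-.154,.125])
for sag in(0,.04):
  Rs=sleeveR(0,np.pi/6-sag);L=[]
  for lo,hi,rows in((306,330,range(122,150,3)),(288,350,range(156,217,4)),(308,334,range(226,240,3))):
    for r in rows:
        a,b=edges(w,r,lo,hi)
        A,B=[Rs.T@(onplane2(w,(c,r),p,Rs[:,0])-p) for c in(a,b)]
        L.append((r,a,b,(A+B)[2]/2,(A+B)[1]/2,(B-A)[1]))
  L=np.array(L)
  if sag==0: print(L.round(4))
  k=np.polyfit(L[:,3],L[:,4],1);print(sag,k, (L[:,4]-np.polyval(k,L[:,3])).std())
E
```

```text
[[ 1.220000e+02  3.078103e+02  3.252917e+02  1.190000e-01  2.500000e-03
  -1.510000e-02]
 [ 1.250000e+02  3.080600e+02  3.259667e+02  1.164000e-01  2.100000e-03
  -1.550000e-02]
 [ 1.280000e+02  3.081296e+02  3.258939e+02  1.139000e-01  2.100000e-03
  -1.540000e-02]
 [ 1.310000e+02  3.082037e+02  3.258929e+02  1.114000e-01  2.100000e-03
  -1.540000e-02]
 [ 1.340000e+02  3.083000e+02  3.260909e+02  1.088000e-01  1.900000e-03
  -1.550000e-02]
 [ 1.370000e+02  3.082857e+02  3.262059e+02  1.063000e-01  1.900000e-03
  -1.570000e-02]
 [ 1.400000e+02  3.083333e+02  3.262619e+02  1.037000e-01  1.900000e-03
  -1.570000e-02]
 [ 1.430000e+02  3.084697e+02  3.264286e+02  1.012000e-01  1.700000e-03
  -1.570000e-02]
 [ 1.460000e+02  3.084394e+02  3.265000e+02  9.860000e-02  1.700000e-03
  -1.590000e-02]
 [ 1.490000e+02  3.085952e+02  3.267917e+02  9.600000e-02  1.500000e-03
  -1.600000e-02]
 [ 1.560000e+02  2.957143e+02  3.401212e+02  9.000000e-02  1.300000e-03
  -3.920000e-02]
 [ 1.600000e+02  2.958256e+02  3.400735e+02  8.650000e-02  1.300000e-03
  -3.920000e-02]
 [ 1.640000e+02  2.958750e+02  3
[... 1062 characters left out ...]
+02  3.410217e+02  3.990000e-02  3.900000e-03
  -4.710000e-02]
 [ 2.160000e+02  2.973929e+02  3.409722e+02  3.620000e-02  3.000000e-04
  -3.990000e-02]
 [ 2.260000e+02  3.112800e+02  3.281038e+02  2.680000e-02 -1.000000e-04
  -1.550000e-02]
 [ 2.290000e+02  3.113095e+02  3.283571e+02  2.400000e-02 -3.000000e-04
  -1.570000e-02]
 [ 2.320000e+02  3.123261e+02  3.280312e+02  2.120000e-02 -6.000000e-04
  -1.450000e-02]
 [ 2.350000e+02  3.126667e+02  3.280625e+02  1.830000e-02 -8.000000e-04
  -1.430000e-02]
 [ 2.380000e+02  3.122931e+02  3.275270e+02  1.540000e-02 -3.000000e-04
  -1.420000e-02]]
0 [ 0.02301055 -0.00057693] 0.0006681875829522815
0.04 [ 0.02326624 -0.00057672] 0.0006714095774416758
```

```bash
cat >> h.py <<'E'
Rs=sleeveR(.022);ps=np.array([.5335,-.1545,.125])
def gs(x,y,z,R=None): go(ps+Rs@[x,y,z],toolR(Rs) if R is None else R)
E
python3 -c "
from h import *
gs(-.13,.06,-.014);gs(-.046,.06,-.014)"
```

```text
t 2.72 eef [ 0.4956 -0.1552  0.2535] dpos [-0.0467 -0.0589 -0.0005] rot [ 0.0121  0.0001 -0.021 ] F [-0.2  0.6  0.2] open 1.002 grip 0.0
t 2.72 eef [ 0.4956 -0.1552  0.2535] dpos [-0.0467 -0.0599  0.0835] rot [ 0.0121  0.0001 -0.021 ] F [-0.2  0.6  0.2] open 1.002 grip 0.0
```

Request:
{"op": "jog_arm", "data": {
  "fingers": [1,1,1,1,1,1,1,1,1,1,1,1,1,1,1,1],
  "delta_pos": [
    [-0.02,-0.03,0],
    [-0.047,-0.059,0],
    [-0.047,-0.059,0],
    [-0.047,-0.059,0],
    [-0.047,-0.059,0],
    [-0.047,-0.059,0],
    [-0.047,-0.059,0],
    [-0.047,-0.059,0],
    [-0.047,-0.059,0],
    [-0.047,-0.059,0],
    [-0.047,-0.06,0.025],
    [-0.047,-0.06,0.05],
    [-0.047,-0.06,0.07],
    [-0.047,-0.06,0.084],
    [-0.047,-0.06,0.084],
    [-0.047,-0.06,0.084]
  ],
  "rotation": [
    [0.012,0,-0.021],
    [0.012,0,-0.021],
    [0.012,0,-0.021],
    [0.012,0,-0.021],
    [0.012,0,-0.021],
    [0.012,0,-0.021],
    [0.012,0,-0.021],
    [0.012,0,-0.021],
    [0.012,0,-0.021],
    [0.012,0,-0.021],
    [0.012,0,-0.021],
    [0.012,0,-0.021],
    [0.012,0,-0.021],
    [0.012,0,-0.021],
    [0.012,0,-0.021],
    [0.012,0,-0.021]
  ],
  "grip_force": 10
}}

```text
time_s: 4.05
eef_pos: [0.4967, -0.0934, 0.1562]
orientation: [-3.028, -0.037, -0.807]
contact_force: [0.9, -0.2, -0.0]
opening: 0.014
grasp_force: 0.0
```

```bash
python3 look.py w2 lock_ring ring_tab arbor;python3 -c "
from h import *
gs(-.046,.06,-.014);gs(-.046,.0,-.014)"
```

```text
lock_ring [(0.68, [358.5, 203.4, 465.1, 265.6], 2652)]
ring_tab [(0.97, [356.8, 205.2, 469.6, 266.3], 2813), (0.75, [515.3, 132.1, 640.0, 239.7], 2434)]
arbor [(0.97, [386.2, 25.1, 454.1, 230.0], 9272)]
t 4.25 eef [ 0.4977 -0.0945  0.1588] dpos [-0.0011  0.0008  0.0005] rot [ 0.0002 -0.0019  0.0023] F [ 0.7 -0.2  0.2] open 0.006 grip 0.0
t 4.25 eef [ 0.4977 -0.0945  0.1588] dpos [-0.0012  0.0608  0.0005] rot [ 0.0002 -0.0019  0.0023] F [ 0.7 -0.2  0.2] open 0.006 grip 0.0
```

View pics/w2.png

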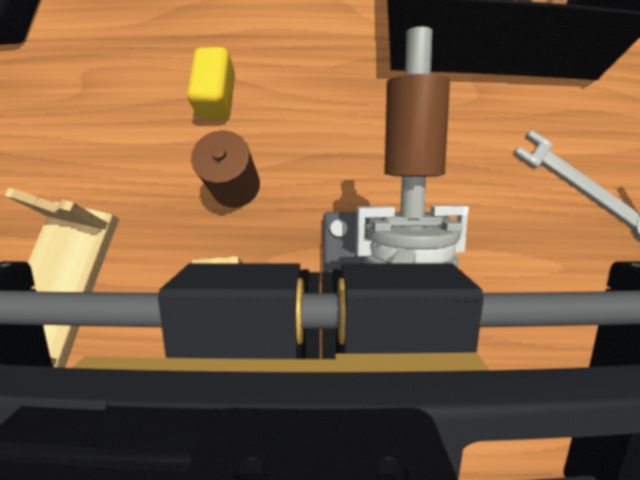

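The wrist view shows the hooks at about (375,225) and (452,220) and the fingers shut to the left of the ring. The tab is hidden behind the gripper. I push the tab now, without haste.

Request:
{"op": "jog_arm", "data": {
  "fingers": [1,1,1,1,1,1,1,1,1,1,1,1,1,1],
  "delta_pos": [
    [0,0.005,0],
    [0,0.01,0],
    [0,0.015,0],
    [0,0.02,0],
    [0,0.025,0],
    [0,0.029,0],
    [0,0.033,0],
    [0,0.037,0],
    [0,0.041,0],
    [0,0.045,0],
    [0,0.049,0],
    [0,0.052,0],
    [0,0.055,0],
    [0,0.055,0]
  ],
  "rotation": [
    [0,0,0],
    [0,0,0],
    [0,0,0],
    [0,0,0],
    [0,0,0],
    [0,0,0],
    [0,0,0],
    [0,0,0],
    [0,0,0],
    [0,0,0],
    [0,0,0],
    [0,0,0],
    [0,0,0],
    [0,0,0]
  ]
}}

```text
time_s: 5.42
eef_pos: [0.4986, -0.1494, 0.1572]
orientation: [-3.029, -0.036, -0.811]
contact_force: [-0.6, 0.2, -0.2]
opening: 0.008
grasp_force: 0.0
```

```bash
python3 look.py w3 lock_ring;python3 -c "
from h import *
gs(-.046,.0,-.014)"
```

```text
lock_ring [(0.83, [273.7, 205.6, 386.6, 272.1], 3206), (0.22, [130.7, 132.1, 204.7, 211.8], 4034)]
t 5.52 eef [ 0.4985 -0.149   0.1572] dpos [ 0.0001  0.0063 -0.0007] rot [-0.0011  0.0001  0.0016] F [ 0.4  0.1 -0.2] open 0.007 grip 0.0
```

View pics/w3.png

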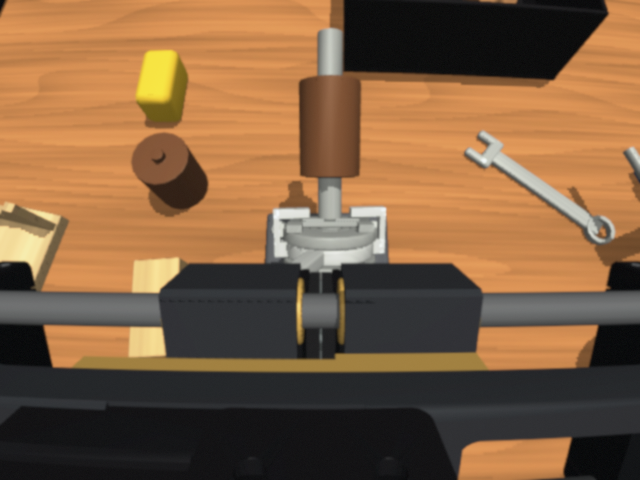

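```bash
python3 - <<'E'
from h import *
import pickle
out=[]
for n,c in(("w1",(320,265)),("w2",(412,240)),("w3",(330,240))):
    w=pickle.load(open(n+".pkl","rb"));
    x,y=c[0]-65,c[1]-50
    im=cv2.resize(w["img"][y:y+100,x:x+130,::-1],None,fx=3,fy=3,interpolation=cv2.INTER_CUBIC)
    for q,col in((0,(0,0,255)),(.9,(255,0,0))):
        a=.45-q
        P=[[-r*np.cos(a)+e*np.sin(a),r*np.sin(a)+e*np.cos(a),z] for z in(-.009,) for r,e in((.03,-.006),(.072,-.006),(.072,.006),(.03,.006))]
        u=((proj(w,np.array(P)@Rs.T+ps)-[x,y])*3).astype(np.int32)
        cv2.polylines(im,[u],True,col,1)
        hk=[np.array([-s*r*np.sin(q),s*r*np.cos(q),z]) for s in(1,-1) for r,z in((.014,.012),(.038,.012))]
        u=((proj(w,np.array(hk)@Rs.T+ps)-[x,y])*3).astype(int)
        cv2.line(im,u[0],u[1],col,1);cv2.line(im,u[2],u[3],col,1)
    u=((proj(w,w["st"]["eef_pos"])-[x,y])*3).astype(int)[0];cv2.circle(im,u,4,(0,255,0),1)
    out.append(im)
out.append(out[0]*0)
cv2.imwrite("pics/cmp.png",np.vstack([np.hstack(out[:2]),np.hstack(out[2:])])[:600,:800])
E
```

```text
(no output)
```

View pics/cmp.png

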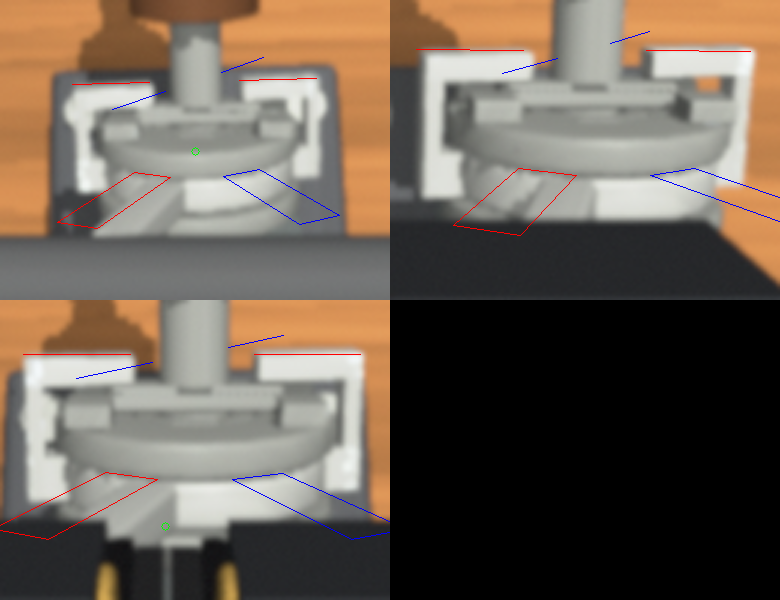

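```bash
python3 - <<'E'
from h import *
from bench import *
a=snapshot("side")["img"][160:230,330:430,::-1];b=snapshot("top")["img"][220:300,345:425,::-1]
a=cv2.resize(a,(786,550),interpolation=cv2.INTER_CUBIC)
cv2.imwrite("pics/s2.png",a)
E
```

```text
(no output)
```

View pics/s2.png

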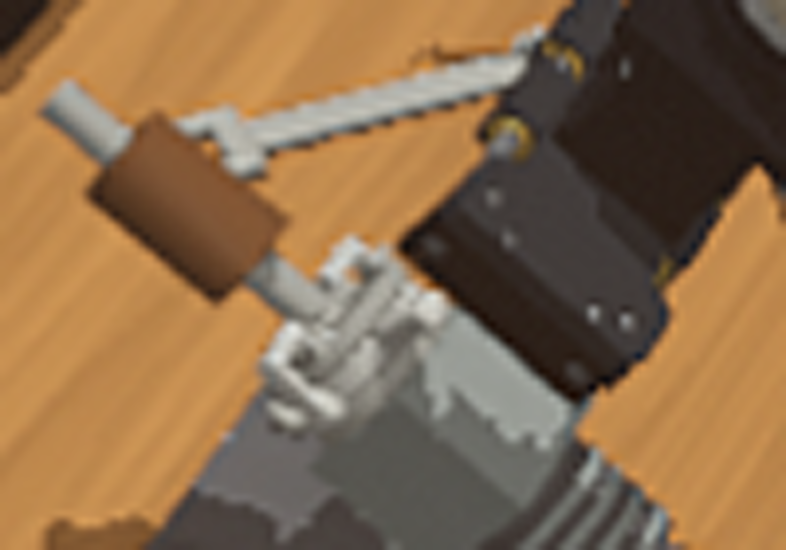

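The side view shows the gripper beside the sander with the hooks around (345,330). The tab is hidden. I back off along the tool and to the rear to see it.

Request:
{"op": "jog_arm", "data": {
  "fingers": [1,1,1,1,1,1,1],
  "delta_pos": [
    [0,0,-0.03],
    [0,0,-0.06],
    [-0.03,0,-0.08],
    [-0.06,0,-0.08],
    [-0.07,0,-0.08],
    [-0.07,0,-0.08],
    [-0.07,0,-0.08]
  ],
  "rotation": [
    [0,0,0],
    [0,0,0],
    [0,0,0],
    [0,0,0],
    [0,0,0],
    [0,0,0],
    [0,0,0]
  ]
}}

```text
time_s: 6.2
eef_pos: [0.3982, -0.1519, 0.1919]
orientation: [-3.029, -0.034, -0.813]
contact_force: [0.1, -0.5, 0.5]
opening: 0.007
grasp_force: 0.0
```

```bash
python3 look.py w4 lock_ring ring_tab; python3 - <<'E'
from h import *
import pickle
w=pickle.load(open("w4.pkl","rb"))
x,y=proj(w,ps)[0].astype(int)-[80,60]
im=cv2.resize(w["img"][y:y+120,x:x+160,::-1],None,fx=5,fy=5,interpolation=cv2.INTER_CUBIC)
for q,col in((0,(0,0,255)),(.9,(255,0,0))):
    a=.45-q
    P=[[-r*np.cos(a)+e*np.sin(a),r*np.sin(a)+e*np.cos(a),-.009] for r,e in((.03,-.006),(.072,-.006),(.072,.006),(.03,.006))]
    cv2.polylines(im,[((proj(w,np.array(P)@Rs.T+ps)-[x,y])*5).astype(np.int32)],True,col,1)
cv2.imwrite("pics/w4c.png",im)
E
```

```text
lock_ring [(0.88, [285.8, 111.1, 371.0, 150.7], 1798), (0.15, [443.5, 80.0, 578.4, 176.3], 2405)]
ring_tab [(0.75, [283.5, 109.0, 374.8, 151.7], 1993), (0.3, [0.0, 120.8, 103.6, 279.5], 8673)]
```

View pics/w4c.png

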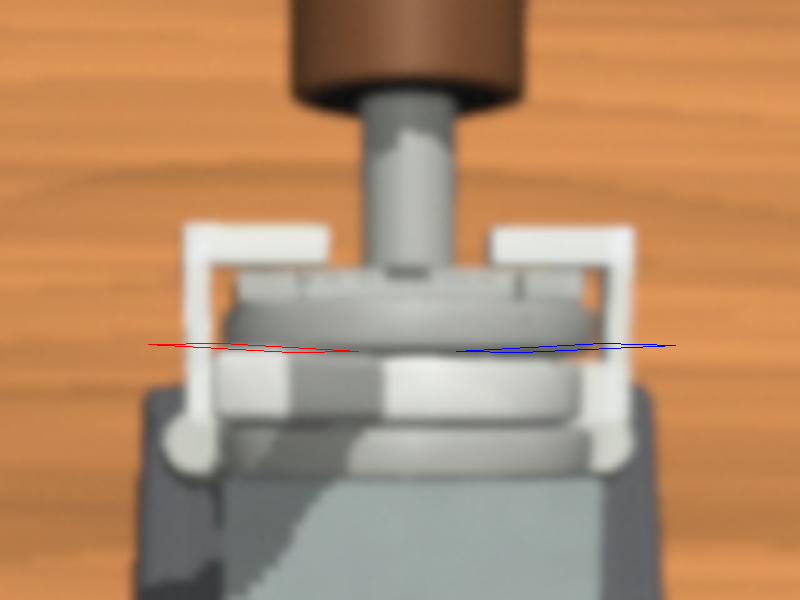

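The tab shows as a light end face at crop columns 215–290 and a dark side face at 290–385, still leaning to +y. I check which joint value that fits, here and before the push.

```bash
python3 - <<'E'
from h import *
import pickle
def tab(q,z,pts):
    a=.45-q
    return np.array([[-r*np.cos(a)+e*np.sin(a),r*np.sin(a)+e*np.cos(a),z] for r,e in pts])@Rs.T+ps
pts=((.072,.006),(.072,-.006),(.031,-.006))
w=pickle.load(open("w4.pkl","rb")); o=proj(w,ps)[0].astype(int)-[80,60]
for q in(0,.1,.2,.3,.45,.6,.9): print(q,((proj(w,tab(q,-.014,pts))-o)*5)[:,0].round())
w1=pickle.load(open("w1.pkl","rb")); o=np.array([320-65,265-50])
for q in(0,.1,.2,.3,.4): print("w1",q,((proj(w1,tab(q,-.009,pts))-o)*3).round().tolist())
ee=w["st"]["eef_pos"]; print("tip in sleeve",Rs.T@(ee-ps), proj(w,ee))
for q in("lock_ring",): 
    m=w[q][0]["region"]
E
```

```text
0 [149. 223. 356.]
0.1 [192. 273. 375.]
0.2 [240. 324. 396.]
0.3 [290. 377. 416.]
0.45 [369. 458. 446.]
0.6 [449. 536. 475.]
0.9 [601. 674. 525.]
w1 0 [[58.0, 222.0], [98.0, 229.0], [169.0, 179.0]]
w1 0.1 [[81.0, 226.0], [124.0, 232.0], [180.0, 179.0]]
w1 0.2 [[106.0, 230.0], [152.0, 233.0], [191.0, 180.0]]
w1 0.3 [[133.0, 232.0], [180.0, 234.0], [202.0, 179.0]]
w1 0.4 [[161.0, 234.0], [209.0, 234.0], [213.0, 179.0]]
tip in sleeve [-0.12555246  0.00561981 -0.08368889] [[320.31106322 265.64555615]]
```

```bash
python3 - <<'E'
from h import *
import pickle
for n in("w2","w3","w4"):
    w=pickle.load(open(n+".pkl","rb"));g=w["img"]
    print(n)
    for r in(252,256,260,264,266,268,270,274,280): print(r," ".join("%3d%s"%(v.mean(),"o" if int(v[0])-int(v[2])>60 else ".") for v in g[r,292:350:3]))
E
```

```text
w2
252 136o 136o 142o 142o 142o 143o 144o 144o 144o 127o  81o  85. 106. 107. 109. 106. 106. 105. 109.  92.
256 144o 144o 144o 144o 144o 143o 143o 143o 142o 126o  80.  85. 106. 107. 108. 106.  94.  89.  92.  91.
260 148o 148o 148o 149o 148o 149o 148o 147o 148o 130o  82o  84. 104.  92.  92.  82.  61.  60.  63.  63.
264  60.  59.  67. 141o 150o 149o 150o 150o 150o 131o  82o  61.  62.  63.  63.  62.  56.  43.  43.  42.
266  39.  39.  45. 138o 150o 151o 150o 151o 150o 133o  82o  60.  61.  62.  63.  62.  53.  38.  38.  40.
268  40.  40.  41. 120o 122o 126o 150o 151o 151o 133o  83o  60.  61.  63.  54.  51.  47.  37.  40.  38.
270  39.  40.  35.  55.  40.  53. 132o 142o 143o 127o  80o  57.  61.  67.  26.  25.  30.  37.  40.  39.
274  40.  39.  28.  20.  19.  21.  33.  36.  35.  49.  45.  33.  34.  31.  22.  20.  20.  31.  39.  38.
280  40.  41. 103o  97o  24.  21.  33.  34.  35.  52.  46.  35.  34.  31.  21.  28.  96o  95o  39.  39.
w3
252 146. 162. 169. 178. 173. 164. 163. 167. 168. 172. 183. 220. 225. 227. 229. 229. 227. 222. 219. 220.
256 143. 157. 161. 162. 165. 167. 170. 172. 176. 168. 
[... 1016 characters left out ...]
.  74.  87. 110. 123. 130. 136. 137. 138. 142. 140. 135. 123. 103.  93.  75.
264  41.  42.  48.  98. 101.  90.  82.  80.  80.  80.  82.  84.  83.  85.  86.  85.  70.  43.  44.  44.
266  38.  38.  39.  93. 121. 123. 121. 112. 108. 104.  98.  98.  99. 100. 102. 107.  83.  39.  38.  39.
268  39.  39.  36.  70.  98. 106. 131. 141. 145. 147. 143. 144. 146. 142. 116. 117.  97.  36.  38.  40.
270  38.  37.  37.  28.  33.  39. 105. 132. 142. 147. 148. 150. 152. 131.  45.  41.  52.  36.  38.  38.
274  38.  38.  33.  21.  19.  17.  30.  33.  35.  43.  41.  33.  34.  32.  20.  19.  21.  34.  39.  39.
280  38.  40.  81. 104o  34.  20.  31.  31.  32.  61.  53.  33.  33.  30.  18.  37. 102o  72.  38.  39.
```

```bash
python3 - <<'E'
from h import *
from bench import *
import pickle
d={n:snapshot(n) for n in("side","top")};d["st"]=get_state()
pickle.dump(d,open("sh.pkl","wb"))
E
```

Request:
{"op": "jog_arm", "data": {
  "fingers": [-1,-1,-1,-1,-1,-1,-1,-1],
  "delta_pos": [
    [0,0,0],
    [0,0,0],
    [0,0,0],
    [0,0,0],
    [0,0,0],
    [0,0,0],
    [0,0,0],
    [0,0,0]
  ],
  "rotation": [
    [0,0,0],
    [0,0,0],
    [0,0,0],
    [0,0,0],
    [0,0,0],
    [0,0,0],
    [0,0,0],
    [0,0,0]
  ]
}}

```text
time_s: 7.12
eef_pos: [0.398, -0.1514, 0.1915]
orientation: [-3.028, -0.036, -0.811]
contact_force: [-1.2, -0.5, 0.1]
opening: 0.524
grasp_force: 0.0
```

```bash
python3 - <<'E'
from h import *
from bench import *
import pickle
d=pickle.load(open("sh.pkl","rb"));st=get_state()
print(st["opening"],st["eef_pos"],d["st"]["eef_pos"])
C=Ro.from_rotvec(st["orientation"]).as_matrix()
o={}
for n in("side","top"):
    o[n]=snapshot(n)
    df=np.abs(o[n]["img"].astype(int)-d[n]["img"]).max(2)>25
    df=cv2.morphologyEx(df.astype(np.uint8),cv2.MORPH_OPEN,np.ones((2,2)))
    P=lambda v:proj(o[n],C@np.array(v)+st["eef_pos"])[0]
    print(n,[(v,P(v).round(1).tolist()) for v in((0,0,0),(0,0,-.04),(0,0,-.07),(0,.05,0),(0,-.05,0),(0,-.05,-.04),(0,.05,-.04))])
    nl,L,s,c=cv2.connectedComponentsWithStats(df)
    print([x.tolist() for x in s[1:] if x[4]>8])
pickle.dump(o,open("op.pkl","wb"))
ims=[cv2.resize(i["side"]["img"][160:260,340:440,::-1],(400,400),interpolation=cv2.INTER_CUBIC) for i in(d,o)]
for im in ims:
    for v,col in(((0,0,0),(0,255,0)),((0,0,-.04),(0,0,255)),((0,0,-.07),(255,0,0))):
        u=(proj(o["side"],C@np.array(v)+st["eef_pos"])[0]+.5-[340,160])*4
        cv2.circle(im,tuple(u.astype(int)),3,col,1)
cv2.imwrite("pics/cmp2.png",np.hstack(ims))
E
```

```text
0.5237548922663167 [ 0.39797928 -0.15136899  0.19150762] [ 0.39859632 -0.151062    0.19189246]
side [((0, 0, 0), [420.3, 203.2]), ((0, 0, -0.04), [429.6, 196.3]), ((0, 0, -0.07), [436.9, 190.9]), ((0, 0.05, 0), [427.9, 191.1]), ((0, -0.05, 0), [412.4, 215.8]), ((0, -0.05, -0.04), [421.7, 209.1]), ((0, 0.05, -0.04), [437.2, 184.1])]
[[444, 157, 11, 8, 50], [436, 165, 13, 14, 90], [429, 178, 11, 12, 55], [423, 200, 9, 9, 45], [457, 200, 3, 4, 9], [422, 261, 12, 6, 47], [435, 263, 6, 6, 27], [417, 266, 13, 12, 94], [442, 266, 9, 7, 48], [429, 271, 6, 11, 31], [415, 275, 7, 6, 30], [440, 274, 7, 3, 16], [416, 285, 5, 6, 15], [422, 287, 4, 7, 17], [598, 306, 8, 5, 16], [619, 317, 7, 6, 22], [629, 328, 4, 5, 14], [606, 343, 4, 7, 14], [601, 345, 4, 5, 15], [610, 355, 3, 5, 10], [605, 357, 4, 6, 16], [607, 374, 3, 5, 10]]
top [((0, 0, 0), [386.9, 324.8]), ((0, 0, -0.04), [390.1, 336.0]), ((0, 0, -0.07), [392.7, 344.9]), ((0, 0.05, 0), [410.0, 324.2]), ((0, -0.05, 0), [363.6, 325.5]), ((0, -0.05, -0.04), [365.9, 336.6]), ((0, 0.05, -0.04), [414.1, 335.3])]
[[368, 331, 49, 28, 987], [345, 335, 22, 13, 194], [417, 342, 16, 15, 205], [332, 345, 10, 4, 30], [332, 351, 10, 5, 36], [348, 351, 4, 4, 13], [412, 353, 4, 3, 11], [416, 362, 18, 15, 213]]
```

View pics/cmp2.png

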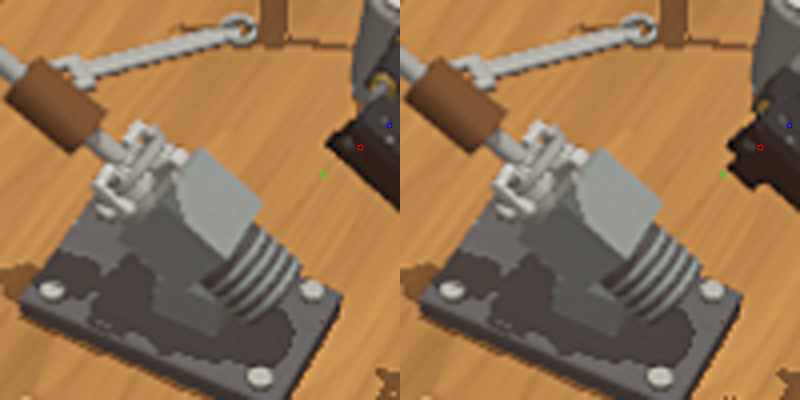

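The side pair shows the finger tips (crop about (330,145) shut, (728–745,150–190) half open) well short of the reported TCP, drawn in green. The wrist picture agrees: the tips lie about 38 mm behind the reported TCP. I check this against the body as well before going deeper.

```bash
python3 - <<'E'
from h import *
import pickle
# finger tip edges in wrist views: w1 (open) inner edges by rows, dark pixels
w=pickle.load(open("w1.pkl","rb"));g=w["img"].astype(int).mean(2)
for r in range(264,300,4):
    print(r,[int(c) for c in np.where(np.diff((g[r,150:480]<45).astype(int))!=0)[0]+150])
o=pickle.load(open("op.pkl","rb"));st=pickle.load(open("w4.pkl","rb"))["st"]
C=Ro.from_rotvec(st["orientation"]).as_matrix()
for v in((.0375,-.095,-.07),(.0375,-.095,-.108),(.0375,0,-.07),(.0375,0,-.108),(.0375,-.05,-.108),(.0375,-.05,-.07)): print(v,proj(o["side"],C@np.array(v)+st["eef_pos"])[0].round(1))
gs(-.126,.06,-.014);gs(-.018,.06,-.014)
E
```

```text
264 []
268 []
272 [206, 215, 425, 434]
276 [202, 225, 414, 437]
280 [199, 226, 414, 441]
284 [195, 226, 414, 445]
288 [191, 226, 414, 449]
292 [187, 199, 210, 226, 414, 430, 440, 453]
296 []
(0.0375, -0.095, -0.07) [409.7 205.1]
(0.0375, -0.095, -0.108) [419.2 198. ]
(0.0375, 0, -0.07) [425.7 180.4]
(0.0375, 0, -0.108) [435.1 173. ]
(0.0375, -0.05, -0.108) [426.9 185.9]
(0.0375, -0.05, -0.07) [417.5 193.1]
t 7.22 eef [ 0.398  -0.1514  0.1915] dpos [ 0.0701 -0.0538 -0.0006] rot [-0.0009 -0.      0.0019] F [-0.3  0.7  0.4] open 0.619 grip 0.0
t 7.22 eef [ 0.398  -0.1514  0.1915] dpos [ 0.0701 -0.0537  0.1074] rot [-0.0009 -0.      0.0019] F [-0.3  0.7  0.4] open 0.619 grip 0.0
```

Request:
{"op": "jog_arm", "data": {
  "fingers": [1,1,1,1,1,1,1,1,1,1,1,1,1,1,1,1,1,1],
  "delta_pos": [
    [0.035,-0.027,0],
    [0.07,-0.054,0],
    [0.07,-0.054,0],
    [0.07,-0.054,0],
    [0.07,-0.054,0],
    [0.07,-0.054,0],
    [0.07,-0.054,0],
    [0.07,-0.054,0],
    [0.07,-0.054,0],
    [0.07,-0.054,0.02],
    [0.07,-0.054,0.04],
    [0.07,-0.054,0.06],
    [0.07,-0.054,0.08],
    [0.07,-0.054,0.095],
    [0.07,-0.054,0.105],
    [0.07,-0.054,0.112],
    [0.07,-0.054,0.112],
    [0.07,-0.054,0.112]
  ],
  "rotation": [
    [0,0,0],
    [0,0,0],
    [0,0,0],
    [0,0,0],
    [0,0,0],
    [0,0,0],
    [0,0,0],
    [0,0,0],
    [0,0,0],
    [0,0,0],
    [0,0,0],
    [0,0,0],
    [0,0,0],
    [0,0,0],
    [0,0,0],
    [0,0,0],
    [0,0,0],
    [0,0,0]
  ]
}}

```text
time_s: 8.72
eef_pos: [0.513, -0.0948, 0.1293]
orientation: [-3.028, -0.035, -0.81]
contact_force: [0.5, 0.3, -0.5]
opening: 0.005
grasp_force: 0.0
```

```bash
python3 -c "
from h import *
gs(-.012,.06,-.014);gs(-.012,-.015,-.014)"
```

```text
t 8.72 eef [ 0.513  -0.0948  0.1293] dpos [0.0005 0.0001 0.0013] rot [-0.0011  0.0007  0.0011] F [ 0.5  0.3 -0.5] open 0.005 grip 0.0
t 8.72 eef [ 0.513  -0.0948  0.1293] dpos [0.0004 0.0751 0.0013] rot [-0.0011  0.0007  0.0011] F [ 0.5  0.3 -0.5] open 0.005 grip 0.0
```

Request:
{"op": "jog_arm", "data": {
  "fingers": [1,1,1,1,1,1,1,1],
  "delta_pos": [
    [0,0.004,0],
    [0,0.008,0],
    [0,0.012,0],
    [0,0.016,0],
    [0,0.02,0],
    [0,0.024,0],
    [0,0.028,0],
    [0,0.032,0]
  ],
  "rotation": [
    [0,0,0],
    [0,0,0],
    [0,0,0],
    [0,0,0],
    [0,0,0],
    [0,0,0],
    [0,0,0],
    [0,0,0]
  ]
}}

```text
time_s: 9.38
eef_pos: [0.514, -0.1266, 0.1296]
orientation: [-3.028, -0.037, -0.811]
contact_force: [-1.3, 3.0, 2.1]
opening: 0.01
grasp_force: 1.4
```

Request:
{"op": "jog_arm", "data": {
  "fingers": [1,1,1,1,1,1,1,1,1,1],
  "delta_pos": [
    [0,0.004,0],
    [0,0.008,0],
    [0,0.012,0],
    [0,0.016,0],
    [0,0.02,0],
    [0,0.024,0],
    [0,0.028,0],
    [0,0.032,0],
    [0,0.035,0],
    [0,0.038,0]
  ],
  "rotation": [
    [0,0,0],
    [0,0,0],
    [0,0,0],
    [0,0,0],
    [0,0,0],
    [0,0,0],
    [0,0,0],
    [0,0,0],
    [0,0,0],
    [0,0,0]
  ]
}}

```text
time_s: 10.22
eef_pos: [0.5147, -0.1646, 0.129]
orientation: [-3.028, -0.036, -0.81]
contact_force: [0.6, 3.3, -0.4]
opening: 0.001
grasp_force: 1.2
```

```bash
python3 look.py w5 lock_ring; python3 - <<'E'
from h import *
import pickle
w=pickle.load(open("w5.pkl","rb"))
gs(-.012,-.015,-.014)
# where hooks/tab should be
for q in(.6,.7,.8,.9):
    a=.45-q
    P=np.array([[-r*np.cos(a)+e*np.sin(a),r*np.sin(a)+e*np.cos(a),-.009] for r,e in((.072,.006),(.072,-.006),(.031,-.006),(.031,.006))])
    hk=np.array([[-s*r*np.sin(q),s*r*np.cos(q),.012] for s in(1,-1) for r in(.014,.036)])
    print(q,"tab",proj(w,P@Rs.T+ps).round().tolist(),"hook",proj(w,hk@Rs.T+ps).round().tolist())
x,y=proj(w,ps)[0].astype(int)-[80,70]
cv2.imwrite("pics/w5c.png",cv2.resize(w["img"][y:y+120,x:x+160,::-1],None,fx=5,fy=5,interpolation=cv2.INTER_CUBIC)); print(x,y)
m=w["lock_ring"][0]["region"]; print(m.sum(),[(r,np.where(m[r])[0][[0,-1]].tolist()) for r in range(0,480,6) if m[r].any()])
E
```

```text
lock_ring [(0.67, [253.5, 206.6, 355.1, 272.7], 1612)]
t 10.32 eef [ 0.5148 -0.1651  0.1292] dpos [0.0003 0.0048 0.0012] rot [-0.0005  0.0005  0.0015] F [-1.2  1.1 -1.1] open 0.006 grip 0.3
0.6 tab [[308.0, 298.0], [337.0, 296.0], [322.0, 266.0], [299.0, 267.0]] hook [[283.0, 219.0], [247.0, 223.0], [323.0, 214.0], [351.0, 210.0]]
0.7 tab [[326.0, 297.0], [353.0, 294.0], [327.0, 265.0], [305.0, 267.0]] hook [[284.0, 219.0], [250.0, 224.0], [322.0, 213.0], [348.0, 210.0]]
0.8 tab [[342.0, 295.0], [368.0, 292.0], [333.0, 264.0], [311.0, 267.0]] hook [[286.0, 219.0], [254.0, 225.0], [320.0, 213.0], [344.0, 209.0]]
0.9 tab [[358.0, 293.0], [381.0, 289.0], [337.0, 263.0], [317.0, 266.0]] hook [[288.0, 220.0], [258.0, 226.0], [319.0, 213.0], [339.0, 208.0]]
224 165
1612 [(210, [325, 345]), (216, [319, 346]), (222, [265, 344]), (228, [252, 292]), (234, [251, 275]), (240, [252, 266]), (246, [252, 267]), (252, [253, 267]), (258, [253, 355]), (264, [325, 341]), (270, [310, 331])]
```

The lock ring mask fits roughly 0.8 rad, so I push on to the stop.

Request:
{"op": "jog_arm", "data": {
  "fingers": [1,1,1,1,1],
  "delta_pos": [
    [0,0.002,0],
    [0,0.004,0],
    [0,0.006,0],
    [0,0.008,0],
    [0,0.009,0]
  ],
  "rotation": [
    [0,0,0],
    [0,0,0],
    [0,0,0],
    [0,0,0],
    [0,0,0]
  ]
}}

```text
time_s: 10.73
eef_pos: [0.5147, -0.1666, 0.1286]
orientation: [-3.016, -0.04, -0.805]
contact_force: [-2.4, 29.0, 11.2]
opening: 0.012
grasp_force: 15.1
```

Request:
{"op": "jog_arm", "data": {
  "fingers": [1,1,1,1,1,-1,-1,-1,-1,-1,-1,-1,-1,-1],
  "delta_pos": [
    [0,-0.015,0],
    [0,-0.02,0],
    [0,-0.02,-0.03],
    [0,-0.02,-0.06],
    [0,-0.02,-0.09],
    [0.04,-0.02,-0.11],
    [0.078,-0.02,-0.11],
    [0.078,-0.02,-0.11],
    [0.078,-0.02,-0.11],
    [0.078,-0.02,-0.11],
    [0.078,-0.02,-0.11],
    [0.078,-0.02,-0.11],
    [0.078,-0.02,-0.11],
    [0.078,-0.02,-0.11]
  ],
  "rotation": [
    [0,0,0],
    [0,0,0],
    [0,0,0],
    [0,0,0],
    [0,0,0],
    [0,0,0],
    [0,0,0],
    [0,0,0],
    [0,0,0],
    [0,0,0],
    [0,0,0],
    [0,0,0],
    [0,0,0],
    [0,0,0]
  ]
}}

```text
time_s: 11.9
eef_pos: [0.5267, -0.1533, 0.2632]
orientation: [-3.029, -0.036, -0.811]
contact_force: [0.1, 0.2, 0.4]
opening: 0.603
grasp_force: 0.0
```

```bash
python3 look.py w6 arbor lock_ring; python3 - <<'E'
from h import *
import pickle
w=pickle.load(open("w6.pkl","rb"))
gs(-.10,0,.064);gs(.0,0,.064);gs(.059,0,.064)
b=w["arbor"][0]["bbox"];print(proj(w,ps+Rs@[0,0,.124])[0],proj(w,ps+Rs@[0,0,.094])[0],proj(w,ps+Rs@[0,0,.034])[0])
L=[]
R2=sleeveR(.022,np.pi/6-.02)
z=np.linspace(.04,.09,12)
for zz in z:
    u=proj(w,ps+R2@[0,0,zz])[0]; r=int(round(u[1]))
    if r<2 or r>262: continue
    a,c=edges(w,r,int(u[0]-42),int(u[0]+42))
    A,B=[R2.T@(onplane2(w,(q,r),ps,R2[:,0])-ps) for q in(a,c)]
    L.append((r,a,c,*((A+B)/2)[[2,1]],(B-A)[1]))
L=np.array(L);print(L.round(4)); print(np.polyfit(L[:,3],L[:,4],1))
E
```

```text
arbor [(0.67, [167.9, 199.5, 225.8, 261.2], 2427), (0.61, [299.0, 157.0, 345.0, 293.7], 4420)]
lock_ring [(0.84, [294.6, 264.2, 368.7, 342.8], 704), (0.68, [24.6, 248.8, 101.4, 281.4], 867)]
t 12.05 eef [ 0.5271 -0.1533  0.2637] dpos [0.0002 0.0013 0.0233] rot [-0.0008 -0.      0.0017] F [ 0.4 -0.1 -0.2] open 0.746 grip 0.0
t 12.05 eef [ 0.5271 -0.1533  0.2637] dpos [0.0002 0.0014 0.1233] rot [-0.0008 -0.      0.0017] F [ 0.4 -0.1 -0.2] open 0.746 grip 0.0
t 12.05 eef [ 0.5271 -0.1533  0.2637] dpos [0.0002 0.0015 0.1823] rot [-0.0008 -0.      0.0017] F [ 0.4 -0.1 -0.2] open 0.746 grip 0.0
[322.091136   153.70502912] [322.04047319 188.54521493] [321.94023681 254.0788037 ]
[[ 2.480000e+02  2.909762e+02  3.437647e+02  3.960000e-02  4.200000e-03
  -4.840000e-02]
 [ 2.430000e+02  2.913409e+02  3.437714e+02  4.430000e-02  4.000000e-03
  -4.790000e-02]
 [ 2.380000e+02  2.906905e+02  3.437714e+02  4.900000e-02  4.300000e-03
  -4.840000e-02]
 [ 2.330000e+02  3.001379e+02  3.438443e+02  5.360000e-02 -0.000000e+00
  -3.970000e-02]
 [ 2.280000e+02  3.000200e+02  3.439478e+02  5.830000e-02 -0.000000e+00
  -3.980000e-02]
 [ 2.230000e+02  2.999507e+02  3.440352e+02  6.290000e-02 -0.000000e+00
  -3.980000e-02]
 [ 2.180000e+02  2.999306e+02  3.440538e+02  6.740000e-02 -0.000000e+00
  -3.970000e-02]
 [ 2.130000e+02  2.998810e+02  3.440278e+02  7.200000e-02  0.000000e+00
  -3.960000e-02]
 [ 2.080000e+02  2.998034e+02  3.439533e+02  7.650000e-02  1.000000e-04
  -3.950000e-02]
 [ 2.030000e+02  2.997727e+02  3.440802e+02  8.100000e-02  1.000000e-04
  -3.950000e-02]
 [ 1.980000e+02  2.997805e+02  3.440875e+02  8.540000e-02  1.000000e-04
  -3.940000e-02]
 [ 1.930000e+02  2.997772e+02  3.440625e+02  8.990000e-02  1.000000e-04
  -3.930000e-02]]
[-0.08420879  0.00654702]
```

Request:
{"op": "jog_arm", "data": {
  "fingers": [-1,-1,-1,-1,-1,-1,-1,-1,-1,-1,-1,-1,-1],
  "delta_pos": [
    [0,0.0015,0.02],
    [0,0.0015,0.04],
    [0,0.0015,0.06],
    [0,0.0015,0.08],
    [0,0.0015,0.1],
    [0,0.0015,0.115],
    [0,0.0015,0.13],
    [0,0.0015,0.145],
    [0,0.0015,0.16],
    [0,0.0015,0.17],
    [0,0.0015,0.178],
    [0,0.0015,0.182],
    [0,0.0015,0.182]
  ],
  "rotation": [
    [-0.001,0,0.002],
    [-0.001,0,0.002],
    [-0.001,0,0.002],
    [-0.001,0,0.002],
    [-0.001,0,0.002],
    [-0.001,0,0.002],
    [-0.001,0,0.002],
    [-0.001,0,0.002],
    [-0.001,0,0.002],
    [-0.001,0,0.002],
    [-0.001,0,0.002],
    [-0.001,0,0.002],
    [-0.001,0,0.002]
  ]
}}

```text
time_s: 13.13
eef_pos: [0.6181, -0.1523, 0.1053]
orientation: [-3.029, -0.033, -0.81]
contact_force: [0.4, 0.3, -0.2]
opening: 0.999
grasp_force: 0.0
```

```bash
python3 look.py w7 arbor; python3 - <<'E'
from h import *
import pickle
w=pickle.load(open("w7.pkl","rb"))
gs(.059,0,.064)
R2=sleeveR(.022,np.pi/6-.02)
for zz in (.06,.07,.08,.085,.1,.11,.115,.12):
    u=proj(w,ps+R2@[0,0,zz])[0]; r=int(round(u[1]));h=45 if zz<.094 else 22
    if r<2 or r>262: continue
    a,c=edges(w,r,int(u[0]-h),int(u[0]+h))
    A,B=[R2.T@(onplane2(w,(q,r),ps,R2[:,0])-ps) for q in(a,c)]
    print(r,round(a,1),round(c,1),((A+B)/2)[[2,1]].round(4),(B-A)[1].round(4))
E
```

```text
arbor [(0.75, [274.0, 161.8, 372.0, 372.6], 11794)]
t 13.23 eef [ 0.6184 -0.1527  0.1066] dpos [-0.0004 -0.      0.0006] rot [ 0.0002 -0.0004  0.0001] F [-0.6  0.2 -0.1] open 0.995 grip 0.0
260 279.5 363.8 [ 0.0848 -0.0003] -0.0345
223 300.8 337.2 [0.1002 0.0008] -0.0145
198 300.7 305.5 [0.1102 0.007 ] -0.0019
186 300.6 305.5 [0.1149 0.007 ] -0.0019
173 300.2 306.5 [0.1199 0.0068] -0.0025
```

Request:
{"op": "jog_arm", "data": {
  "fingers": [1,1,1,1,1,1,1,1,1,1,1],
  "delta_pos": [
    [0,0,0],
    [0,0,0],
    [0,0,0],
    [0,0,0],
    [0,0,0],
    [0,0,0],
    [0,0,0],
    [0,0,0],
    [0,0,0],
    [0,0,0],
    [0,0,0]
  ],
  "rotation": [
    [0,0,0],
    [0,0,0],
    [0,0,0],
    [0,0,0],
    [0,0,0],
    [0,0,0],
    [0,0,0],
    [0,0,0],
    [0,0,0],
    [0,0,0],
    [0,0,0]
  ],
  "grip_force": 8
}}

```text
time_s: 14.15
eef_pos: [0.6182, -0.1525, 0.1061]
orientation: [-3.029, -0.033, -0.811]
contact_force: [-0.5, -0.0, 0.0]
opening: 0.456
grasp_force: 8.0
```

Request:
{"op": "jog_arm", "data": {
  "fingers": [1,1,1,1,1,1,1,1,1,1],
  "delta_pos": [
    [0,0,0],
    [0,0,0],
    [0.001,0,0],
    [0.003,0,0],
    [0.006,0,0],
    [0.009,0,0],
    [0.012,0,0],
    [0.016,0,0],
    [0.02,0,0],
    [0.02,0,0]
  ],
  "rotation": [
    [0,0,0],
    [0,0,0],
    [0,0,0],
    [0,0,0],
    [0,0,0],
    [0,0,0],
    [0,0,0],
    [0,0,0],
    [0,0,0],
    [0,0,0]
  ],
  "grip_force": 22
}}

```text
time_s: 14.98
eef_pos: [0.6367, -0.1523, 0.1169]
orientation: [-3.029, -0.033, -0.814]
contact_force: [-0.0, -0.1, -2.4]
opening: 0.455
grasp_force: 22.0
```

```bash
python3 look.py w8; python3 - <<'E'
from h import *
import pickle
a,b=[pickle.load(open(n+".pkl","rb"))["img"] for n in("w7","w8")]
gs(.059,0,.064)
# is drum/stub stationary in wrist image?
print(np.abs(a.astype(int)-b)[165:225,302:336].mean(), np.abs(a.astype(int)-b)[165:225,100:250].mean())
E
```

```text
t 15.03 eef [ 0.6362 -0.1521  0.1166] dpos [-0.0207  0.0001  0.0003] rot [ 0.     -0.0006  0.0003] F [-0.6 -0.4 -3. ] open 0.453 grip 22.0
18.915032679738562 26.107222222222223
```

```bash
python3 - <<'E'
from h import *
import pickle
for n in("w7","w8"):
    g=pickle.load(open(n+".pkl","rb"))["img"].astype(int)
    sat=g.max(2)-g.min(2)
    print(n,[(r,int(sat[r,312:326].mean()),int(g[r,312:326].mean())) for r in range(120,262,6)])
    print([ (r,(np.where(sat[r,280:360]<25)[0]+280)[[0,-1]].tolist()) for r in(180,200,220) if (sat[r,280:360]<25).any()])
E
```

```text
w7 [(120, 119, 136), (126, 131, 154), (132, 130, 152), (138, 130, 150), (144, 130, 150), (150, 128, 147), (156, 128, 146), (162, 80, 169), (168, 8, 194), (174, 8, 195), (180, 8, 195), (186, 9, 196), (192, 9, 196), (198, 8, 196), (204, 8, 196), (210, 8, 196), (216, 8, 196), (222, 9, 196), (228, 9, 196), (234, 9, 195), (240, 5, 113), (246, 29, 54), (252, 79, 98), (258, 79, 95)]
[(180, [302, 339]), (200, [302, 339]), (220, [303, 339])]
w8 [(120, 135, 169), (126, 132, 159), (132, 134, 163), (138, 134, 166), (144, 129, 151), (150, 135, 168), (156, 135, 166), (162, 121, 161), (168, 8, 214), (174, 7, 214), (180, 7, 215), (186, 8, 215), (192, 8, 215), (198, 7, 216), (204, 7, 216), (210, 7, 216), (216, 8, 216), (222, 8, 215), (228, 8, 215), (234, 8, 215), (240, 8, 178), (246, 11, 46), (252, 88, 116), (258, 86, 106)]
[(180, [301, 338]), (200, [302, 338]), (220, [302, 338])]
```

Request:
{"op": "jog_arm", "data": {
  "fingers": [1,1,1,1,1,1,1,1,1,1,1,1,1,1,1,1,1,1,1,1],
  "delta_pos": [
    [0.002,0,0],
    [0.005,0,0],
    [0.009,0,0],
    [0.013,0,0],
    [0.017,0,0],
    [0.021,0,0],
    [0.025,0,0],
    [0.029,0,0],
    [0.033,0,0],
    [0.037,0,0],
    [0.041,0,0],
    [0.045,0,0],
    [0.049,0,0],
    [0.053,0,0],
    [0.057,0,0],
    [0.061,0,0],
    [0.065,0,0],
    [0.07,0,0],
    [0.075,0,0],
    [0.08,0,0]
  ],
  "rotation": [
    [0,0,0],
    [0,0,0],
    [0,0,0],
    [0,0,0],
    [0,0,0],
    [0,0,0],
    [0,0,0],
    [0,0,0],
    [0,0,0],
    [0,0,0],
    [0,0,0],
    [0,0,0],
    [0,0,0],
    [0,0,0],
    [0,0,0],
    [0,0,0],
    [0,0,0],
    [0,0,0],
    [0,0,0],
    [0,0,0]
  ],
  "grip_force": 25
}}

```text
time_s: 16.7
eef_pos: [0.7053, -0.1506, 0.1564]
orientation: [-3.029, -0.033, -0.812]
contact_force: [0.0, -0.0, -3.4]
opening: 0.455
grasp_force: 25.0
```

```bash
python3 look.py w9 arbor; python3 - <<'E'
from h import *
from bench import *
import pickle
g=pickle.load(open("w9.pkl","rb"))["img"].astype(int); sat=g.max(2)-g.min(2)
print([(r,int(sat[r,312:326].mean()),int(g[r,312:326].mean())) for r in list(range(150,176,3))+list(range(234,262,4))])
gs(.059,0,.159)
d={}
for n in("side","top"):
    d[n]=snapshot(n);d[n]["arbor"]=silhouettes("arbor",n);print(n,[(x["confidence"],x["bbox"]) for x in d[n]["arbor"][:2]])
d["st"]=get_state();pickle.dump(d,open("d9.pkl","wb"))
C=Ro.from_rotvec(d["st"]["orientation"]).as_matrix();G=d["st"]["eef_pos"]-.059*C[:,2]
for n in("side","top"): print(n,"pred axis (z,px)",[(z,proj(d[n],G+C[:,0]*(z-.064))[0].round(1).tolist()) for z in(-.074,0,.034,.094,.124)])
E
```

```text
arbor [(0.76, [275.4, 167.0, 370.3, 358.5], 11106)]
[(150, 135, 183), (153, 135, 184), (156, 134, 186), (159, 131, 192), (162, 124, 192), (165, 7, 229), (168, 6, 226), (171, 6, 226), (174, 6, 226), (234, 6, 227), (238, 6, 226), (242, 3, 77), (246, 11, 50), (250, 87, 120), (254, 93, 115), (258, 93, 115)]
t 16.80 eef [ 0.7059 -0.1508  0.1572] dpos [-0.0065 -0.0001  0.0006] rot [ 0.0005 -0.0015  0.0004] F [-0.5 -0.5 -3.3] open 0.446 grip 25.0
side [(0.75, [308.6, 146.1, 364.5, 195.0])]
top [(0.56, [376.2, 165.5, 397.0, 190.5])]
side pred axis (z,px) [(-0.074, [364.8, 194.6]), (0, [344.2, 176.5]), (0.034, [334.7, 168.1]), (0.094, [317.9, 153.2]), (0.124, [309.4, 145.8])]
top pred axis (z,px) [(-0.074, [382.9, 253.8]), (0, [384.5, 223.9]), (0.034, [385.2, 209.6]), (0.094, [386.6, 183.3]), (0.124, [387.3, 169.7])]
```

```bash
cat >> h.py <<'E'
def restgo(cx,cy,psi,axz,gz,side=0):
    x=np.array([np.cos(psi),np.sin(psi),0]);R=np.stack([x,[np.sin(psi),-np.cos(psi),0],[0,0,-1]],1)
    P=np.array([cx,cy,0])+x*(gz-.0405)+[0,0,axz-.059]
    go(P,R)
E
python3 - <<'E'
from h import *
import pickle
w=pickle.load(open("w9.pkl","rb"));H=np.linalg.inv(w["hand_eye"]);s=dict(w);s["R"]=H[:3,:3];s["t"]=H[:3,3]
for X in(.054,.056,.058,.06,.062): print("stub",X,proj(s,[[X,0,-.067],[X,0,-.051]])[:,1].round(1))
for X in(.024,.026,.028,.03,.032): print("drum",X,proj(s,[X,0,-.079])[0].round(1))
restgo(.502,.17,-.193,.25,.066)
E
```

```text
stub 0.054 [181.6 178. ]
stub 0.056 [176. 173.]
stub 0.058 [170.4 168. ]
stub 0.06 [164.8 163. ]
stub 0.062 [159.1 157.9]
drum 0.024 [320.2 270.8]
drum 0.026 [320.2 265.4]
drum 0.028 [320.2 259.9]
drum 0.03 [320.1 254.4]
drum 0.032 [320.1 248.9]
t 17.00 eef [ 0.7045 -0.1505  0.1557] dpos [-0.1301 -0.3194 -0.1156] rot [-0.0566 -0.5208  0.21  ] F [-0.3 -0.4 -3.3] open 0.454 grip 25.0
```

Request:
{"op": "jog_arm", "data": {
  "fingers": [1,1,1,1,1,1,1,1,1,1,1,1,1,1,1,1,1,1,1,1],
  "delta_pos": [
    [0.005,0,-0.01],
    [0.015,0,-0.025],
    [0.025,0,-0.045],
    [0.03,0,-0.06],
    [0.025,-0.015,-0.07],
    [0.015,-0.035,-0.08],
    [0.0,-0.06,-0.085],
    [-0.015,-0.09,-0.09],
    [-0.03,-0.12,-0.095],
    [-0.045,-0.15,-0.1],
    [-0.06,-0.18,-0.105],
    [-0.075,-0.21,-0.11],
    [-0.09,-0.24,-0.115],
    [-0.105,-0.265,-0.115],
    [-0.115,-0.285,-0.116],
    [-0.123,-0.303,-0.116],
    [-0.128,-0.313,-0.116],
    [-0.13,-0.319,-0.116],
    [-0.13,-0.319,-0.116],
    [-0.13,-0.319,-0.116]
  ],
  "rotation": [
    [0,0,0],
    [0,0,0],
    [0,0,0],
    [0,0,0],
    [-0.003,-0.03,0.012],
    [-0.008,-0.07,0.028],
    [-0.012,-0.11,0.044],
    [-0.017,-0.155,0.062],
    [-0.022,-0.2,0.08],
    [-0.027,-0.25,0.1],
    [-0.032,-0.3,0.12],
    [-0.038,-0.35,0.14],
    [-0.043,-0.4,0.16],
    [-0.048,-0.44,0.177],
    [-0.052,-0.475,0.19],
    [-0.055,-0.505,0.203],
    [-0.057,-0.521,0.21],
    [-0.057,-0.521,0.21],
    [-0.057,-0.521,0.21],
    [-0.057,-0.521,0.21]
  ],
  "grip_force": 40
}}

```text
time_s: 18.67
eef_pos: [0.5277, 0.164, 0.1921]
orientation: [3.126, -0.303, 0.003]
contact_force: [-0.6, 0.1, -3.3]
opening: 0.452
grasp_force: 40.0
```

```bash
python3 look.py w10 rest arbor; python3 - <<'E'
from h import *
from bench import *
import pickle
w=pickle.load(open("w10.pkl","rb"))
restgo(.502,.17,-.193,.25,.0635)
d={}
for n in("side","top"):
    d[n]=snapshot(n)
    for q in("rest","arbor"): d[n][q]=silhouettes(q,n);print(n,q,[(x["confidence"],x["bbox"]) for x in d[n][q][:2]])
d["st"]=st=get_state();pickle.dump(d,open("d10.pkl","wb"))
C=Ro.from_rotvec(st["orientation"]).as_matrix();G=st["eef_pos"]-.059*C[:,2]
for n in("side","top"): print(n,[proj(d[n],G+C[:,0]*(z-.0635))[0].round(1).tolist() for z in(-.074,.124)])
# rest corners predicted in wrist view, at top of boards
Rr=Ro.from_euler("z",-.193).as_matrix();p=np.array([.502,.17,0])
for v in([.0685,0,.049],[.0685,.034,.074],[.0685,-.034,.074],[-.0685,.034,.074],[-.0685,-.034,.074]): print(v,proj(w,Rr@v+p)[0].round(1))
E
```

```text
rest [(0.93, [275.4, 158.1, 358.5, 233.3], 2153)]
arbor [(0.97, [271.3, 162.8, 371.4, 358.4], 11594)]
t 18.82 eef [0.5277 0.1636 0.1921] dpos [-0.0035 -0.0013  0.0011] rot [ 0.0005 -0.0017 -0.0012] F [-0.5  0.7 -3.3] open 0.453 grip 40.0
side rest [(0.94, [288.1, 280.2, 349.6, 347.1]), (0.69, [369.5, 185.4, 395.8, 214.2])]
side arbor [(0.92, [308.4, 244.9, 360.2, 291.2])]
top rest [(0.69, [250.6, 257.8, 266.2, 311.6])]
top arbor [(0.62, [218.1, 234.1, 247.5, 330.1])]
side [[357.6, 286.6], [289.5, 237.3]]
top [[220.6, 330.0], [242.1, 233.2]]
[0.0685, 0, 0.049] [319.3 173.9]
[0.0685, 0.034, 0.074] [279.8 175.9]
[0.0685, -0.034, 0.074] [358.8 175.9]
[-0.0685, 0.034, 0.074] [283.7 321.7]
[-0.0685, -0.034, 0.074] [355.2 321.6]
```

```bash
python3 - <<'E'
from h import *
import pickle
w=pickle.load(open("w10.pkl","rb"));d=pickle.load(open("d0.pkl","rb"))
ar=cv2.dilate(w["arbor"][0]["region"].astype(np.uint8),np.ones((5,5)))>0
ok=~ar; ok[258:]=False
m=w["rest"][0]["region"]&ok
Rz=lambda a:Ro.from_euler("z",a).as_matrix()
def iw(x):
    r=render(w,REST,Rz(x[2]),np.r_[x[:2],0])*ok; return np.minimum(r,m).sum()/np.maximum(r,m).sum()
g=lambda x:sum(iou(d[n],d[n]["rest"][0]["region"],REST,Rz(x[2]),np.r_[x[:2],0]) for n in("top","side"))
print("w",fit(lambda x:-iw(x),[.502,.17,-.193],[.006,.006,.05]))
print("all",fit(lambda x:-2*iw(x)-g(x),[.502,.17,-.193],[.006,.006,.05]))
im=w["img"].astype(int)
for r in(164,168,172,176,190,200,210,220,230): 
    e=np.abs(np.diff(cv2.GaussianBlur(w["img"],(0,0),.8)[r].astype(int),axis=0)).sum(1); 
    print(r,[(int(c),int(e[c])) for c in range(255,385) if e[c]>25 and e[c]>=e[c-1] and e[c]>e[c+1]])
E
```

```text
w (array([ 0.49975411,  0.17217879, -0.19660694]), np.float64(-0.941131591796875))
all (array([ 0.49994581,  0.17207338, -0.19355405]), np.float64(-3.7249743938446045))
164 [(283, 84), (300, 46), (339, 41), (351, 59)]
168 [(283, 77), (299, 103), (303, 27), (306, 28), (340, 69), (351, 58)]
172 [(299, 28), (302, 31), (305, 28), (338, 44)]
176 [(277, 70), (285, 34), (299, 77), (305, 28), (330, 36), (337, 32), (340, 42), (348, 28), (356, 61)]
190 [(284, 33), (288, 36), (293, 42), (300, 91), (306, 27), (339, 81), (351, 65)]
200 [(278, 50), (284, 35), (293, 70), (300, 91), (304, 28), (306, 27), (339, 84), (351, 55)]
210 [(278, 60), (284, 38), (293, 69), (300, 95), (304, 27), (339, 87), (350, 48)]
220 [(267, 55), (284, 37), (300, 32), (303, 32), (339, 87), (350, 82), (356, 35)]
230 [(284, 36), (302, 43), (306, 26), (330, 39), (337, 43), (350, 35), (360, 54)]
```

```bash
python3 -c "
from h import *
restgo(.4999,.1722,-.194,.105,.0635);restgo(.4999,.1722,-.194,.06,.0635)"
```

```text
t 19.12 eef [0.5274 0.1643 0.1917] dpos [-0.0056 -0.0026  0.1457] rot [ 0.0005 -0.0008  0.0003] F [-0.3 -0.6 -3.2] open 0.448 grip 40.0
t 19.12 eef [0.5274 0.1643 0.1917] dpos [-0.0057 -0.0026  0.1907] rot [ 0.0005 -0.0008  0.0003] F [-0.3 -0.6 -3.2] open 0.448 grip 40.0
```

Request:
{"op": "jog_arm", "data": {
  "fingers": [1,1,1,1,1,1,1,1,1,1],
  "delta_pos": [
    [-0.003,-0.001,0.01],
    [-0.0056,-0.0026,0.03],
    [-0.0056,-0.0026,0.05],
    [-0.0056,-0.0026,0.07],
    [-0.0056,-0.0026,0.09],
    [-0.0056,-0.0026,0.11],
    [-0.0056,-0.0026,0.13],
    [-0.0056,-0.0026,0.14],
    [-0.0056,-0.0026,0.146],
    [-0.0056,-0.0026,0.146]
  ],
  "rotation": [
    [0,0,0],
    [0,0,0],
    [0,0,0],
    [0,0,0],
    [0,0,0],
    [0,0,0],
    [0,0,0],
    [0,0,0],
    [0,0,0],
    [0,0,0]
  ]
}}

```text
time_s: 19.95
eef_pos: [0.5211, 0.1679, 0.044]
orientation: [3.126, -0.303, -0.003]
contact_force: [-0.7, -0.2, -3.0]
opening: 0.452
grasp_force: 40.0
```

```bash
python3 look.py w11 rest arbor; python3 - <<'E'
from h import *
import pickle
restgo(.4999,.1722,-.194,.06,.0635)
w=pickle.load(open("w11.pkl","rb"))
Rr=Ro.from_euler("z",-.194).as_matrix();p=np.array([.4999,.1722,0])
for v in([.0685,0,.049],[.0645,.034,.074],[.0645,-.034,.074],[.0725,.034,.074]): print(v,proj(w,Rr@v+p)[0].round(1))
b=cv2.GaussianBlur(w["img"],(0,0),.8)
for r in range(140,256,6):
    e=np.abs(np.diff(b[r].astype(int),axis=0)).sum(1); 
    print(r,[(int(c),int(e[c])) for c in range(235,405) if e[c]>40 and e[c]>=e[c-1] and e[c]>e[c+1]])
cv2.imwrite("pics/w11.png",w["img"][:,:,::-1])
E
```

```text
rest [(0.88, [246.0, 154.4, 391.9, 361.5], 7164)]
arbor [(0.97, [271.8, 162.7, 369.1, 359.0], 11218)]
t 20.10 eef [0.5234 0.1683 0.0469] dpos [-0.0009  0.0007  0.0459] rot [-0.0002 -0.0025  0.0009] F [ 0.4 -0.4 -3.7] open 0.447 grip 40.0
[0.0685, 0, 0.049] [320.3 183.9]
[0.0645, 0.034, 0.074] [247.9 197.9]
[0.0645, -0.034, 0.074] [392.8 197.9]
[0.0725, 0.034, 0.074] [247.1 180.7]
140 []
146 []
152 []
158 [(264, 49), (376, 61)]
164 [(264, 70), (300, 45), (339, 43), (376, 62)]
170 [(264, 51), (299, 95), (340, 69), (375, 53)]
176 [(301, 41), (338, 42)]
182 [(247, 66), (293, 58), (343, 42), (392, 58)]
188 [(247, 69), (294, 41), (392, 58)]
194 [(247, 64), (392, 63)]
200 [(265, 53), (287, 73), (339, 86), (375, 55)]
206 [(265, 64), (288, 71), (339, 89), (374, 52)]
212 [(265, 74), (287, 72), (339, 94), (374, 52)]
218 [(266, 51), (288, 75), (339, 90), (374, 58)]
224 [(266, 55), (339, 92), (374, 57)]
230 [(249, 44), (269, 56), (302, 44), (369, 66), (373, 42)]
236 [(266, 68), (269, 51), (276, 44), (301, 92), (339, 90), (364, 41), (373, 59)]
242 [(271, 85), (368, 78)]
248 [(271, 76), (368, 113), (373, 71)]
254 [(272, 71), (367, 79)]
```

View pics/w11.png

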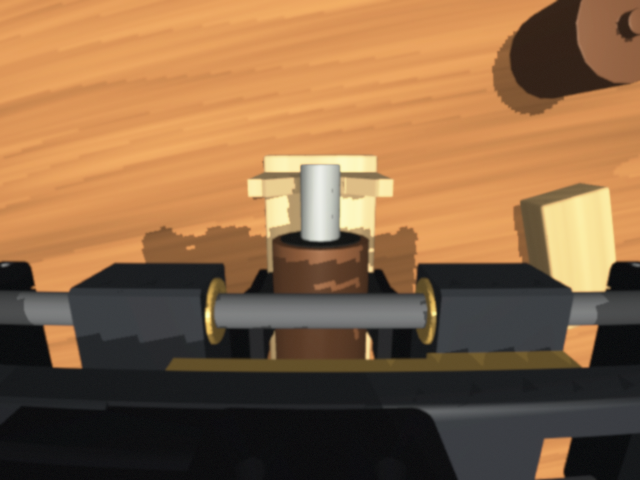

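The wrist view shows the stub (300–340, row 163 on) centred over the notch of the far board, whose edges at 247 and 392 match the prediction. I lower now.

Request:
{"op": "jog_arm", "data": {
  "fingers": [1,1,1,1,1,1,1,1,1,1,1],
  "delta_pos": [
    [0,0.0005,0.006],
    [0,0.0005,0.014],
    [0,0.0005,0.022],
    [0,0.0005,0.028],
    [0,0.0005,0.033],
    [0,0.0005,0.037],
    [0,0.0005,0.04],
    [0,0.0005,0.042],
    [0,0.0005,0.044],
    [0,0.0005,0.044],
    [0,0.0005,0.044]
  ],
  "rotation": [
    [0,-0.002,0],
    [0,-0.002,0],
    [0,-0.002,0],
    [0,-0.002,0],
    [0,-0.002,0],
    [0,-0.002,0],
    [0,-0.002,0],
    [0,-0.002,0],
    [0,-0.002,0],
    [0,-0.002,0],
    [0,-0.002,0]
  ]
}}

```text
time_s: 21.02
eef_pos: [0.5222, 0.1679, 0.0041]
orientation: [3.127, -0.303, -0.003]
contact_force: [-10.8, -1.1, 17.6]
opening: 0.445
grasp_force: 40.0
```

```bash
python3 -c "
from h import *
restgo(.4999,.1722,-.194,.06,.0635)"
```

```text
t 21.02 eef [0.5222 0.1679 0.0041] dpos [0.0003 0.0001 0.0031] rot [0.0005 0.0021 0.0009] F [-10.8  -1.1  17.6] open 0.445 grip 40.0
```

Request:
{"op": "jog_arm", "data": {
  "fingers": [1,1,1,1],
  "delta_pos": [
    [0,0,0],
    [0,0,-0.001],
    [0,0,-0.001],
    [0,0,-0.001]
  ],
  "rotation": [
    [0,0,0],
    [0,0,0],
    [0,0,0],
    [0,0,0]
  ],
  "grip_force": 5
}}

```text
time_s: 21.35
eef_pos: [0.5229, 0.1678, 0.0036]
orientation: [-3.127, 0.303, 0.001]
contact_force: [-2.6, -0.4, 6.8]
opening: 0.457
grasp_force: 5.0
```

```bash
python3 look.py w12 rest arbor; python3 - <<'E'
from h import *
from bench import *
import pickle
restgo(.4999,.1722,-.194,.06,.0635)
w=pickle.load(open("w12.pkl","rb"))
b=cv2.GaussianBlur(w["img"],(0,0),.8)
for r in range(165,256,6):
    e=np.abs(np.diff(b[r].astype(int),axis=0)).sum(1); 
    print(r,[(int(c),int(e[c])) for c in range(200,440) if e[c]>50 and e[c]>=e[c-1] and e[c]>e[c+1]])
Rr=Ro.from_euler("z",-.194).as_matrix();p=np.array([.5005,.1722,0])
A=lambda z,y=0,h=0:Rr@[z-.0405,y,.06+h]+p
print("pred w: stub end",proj(w,[A(.124,.008),A(.124,-.008),A(.1,.008),A(.1,-.008),A(.07,.02),A(.07,-.02)]).round(1).tolist())
for n in("side","top"):
    s=snapshot(n);a=silhouettes("arbor",n);print(n,[(x["confidence"],x["bbox"]) for x in a[:2]],"pred",proj(s,[A(-.074),A(.124)]).round(1).tolist())
E
```

```text
rest [(0.68, [225.6, 159.9, 413.5, 359.8], 10328)]
arbor [(0.97, [272.7, 165.0, 369.5, 358.0], 11308)]
t 21.50 eef [0.523  0.1678 0.0037] dpos [-0.0005  0.0001  0.0027] rot [0.     0.0004 0.0008] F [-4.  -0.   5.9] open 0.455 grip 5.0
165 [(253, 53), (388, 56)]
171 [(253, 62), (299, 93), (340, 78), (387, 62)]
177 [(253, 54), (293, 70), (340, 80), (387, 58)]
183 [(339, 52)]
189 []
195 [(226, 66), (300, 67), (414, 54)]
201 [(226, 63), (300, 67), (414, 59)]
207 [(227, 62), (300, 68), (413, 61)]
213 [(227, 70), (293, 67), (340, 86), (413, 59)]
219 [(254, 61), (294, 66), (340, 88), (386, 55)]
225 [(255, 54), (291, 72), (340, 91)]
231 [(255, 58), (341, 85)]
237 [(246, 61), (256, 53), (271, 70), (300, 90), (339, 93)]
243 [(255, 72), (271, 103), (368, 86)]
249 [(271, 89), (368, 85)]
255 [(271, 82), (368, 84)]
pred w: stub end [[299.9, 161.2], [341.2, 161.2], [300.7, 221.9], [340.4, 221.9], [273.3, 291.5], [367.8, 291.5]]
side [(0.68, [312.8, 292.0, 357.1, 340.6]), (0.31, [391.4, 223.6, 415.5, 239.4])] pred [[354.8, 335.0], [294.4, 288.1]]
top [(0.74, [232.5, 290.8, 244.2, 323.3]), (0.35, [370.0, 250.9, 402.9, 319.6])] pred [[235.6, 325.0], [253.1, 245.2]]
```

Request:
{"op": "jog_arm", "data": {
  "fingers": [0.0,-0.3,-0.6,-0.6,-0.6,-0.6,-0.6,-0.6,-0.6,-0.6,-0.6,-0.6,-0.6,-0.6,-0.6],
  "delta_pos": [
    [0,0,0],
    [0,0,0],
    [0,0,0],
    [0,0,0],
    [0,0,0],
    [0,0,0],
    [0,0,0],
    [0,0,-0.01],
    [0,0,-0.025],
    [0,0,-0.045],
    [0,0,-0.07],
    [0,0,-0.1],
    [0,0,-0.13],
    [0,0,-0.13],
    [0,0,-0.13]
  ],
  "rotation": [
    [0,0,0],
    [0,0,0],
    [0,0,0],
    [0,0,0],
    [0,0,0],
    [0,0,0],
    [0,0,0],
    [0,0,0],
    [0,0,0],
    [0,0,0],
    [0,0,0],
    [0,0,0],
    [0,0,0],
    [0,0,0],
    [0,0,0]
  ]
}}

```text
time_s: 22.95
eef_pos: [0.5246, 0.168, 0.136]
orientation: [-3.126, 0.303, -0.007]
contact_force: [-0.5, 0.1, -0.2]
opening: 0.8
grasp_force: 0.0
```

```bash
python3 look.py w13 rest arbor; python3 - <<'E'
from h import *
from bench import *
import pickle
st=get_state();print(st["eef_pos"],st["contact_force"],st["opening"])
w=pickle.load(open("w13.pkl","rb"))
Rr=Ro.from_euler("z",-.194).as_matrix();p=np.array([.5003,.1722,0]);L=[]
for z in(.04,.045,.05,.055,.06,.065,.07,.075,.08,.085,.09,.099,.102,.115,.118,.121):
    u=proj(w,p+Rr@[z-.0405,0,.06])[0]; r=int(round(u[1])); h=30 if z<.094 else 15
    if r>255: continue
    a,c=edges(w,r,int(u[0]-h),int(u[0]+h))
    A,B=[Rr.T@(onplane2(w,(q,r),p+[0,0,.06],np.array([0,0,1.]))-p) for q in(a,c)]
    print(r,round(a,1),round(c,1),((A+B)/2)[:2].round(4),(A-B)[1].round(4))
print("pred ends",proj(w,[p+Rr@[.0835,0,.06],p+Rr@[.0535,0,.08]]).round(1).tolist())
g=w["img"].astype(int);sat=g.max(2)-g.min(2);print([(r,int(sat[r,314:326].mean())) for r in range(150,250,4)])
E
```

```text
rest [(0.67, [273.9, 159.2, 371.2, 358.2], 7014), (0.51, [296.2, 157.0, 347.4, 359.3], 5857)]
arbor [(0.59, [296.0, 160.2, 348.8, 358.3], 5861)]
[0.52146335 0.16741825 0.13147918] [ 0.30466314 -0.26105859 -1.00019921] 0.8005310205127468
254 295.8 346.2 [0.0093 0.0002] 0.0396
248 295.8 346.6 [0.0142 0.0001] 0.0398
241 295.5 346.7 [0.0198 0.0002] 0.0398
235 295.6 346.8 [0.0246 0.0001] 0.0397
229 295.1 346.8 [0.0294 0.0003] 0.04
223 295.0 346.8 [0.0341 0.0003] 0.0398
216 294.1 346.8 [0.0396 0.0007] 0.0404
210 294.9 346.8 [0.0442 0.0004] 0.0397
203 294.8 347.0 [0.0496 0.0003] 0.0397
191 313.8 332.0 [ 0.0587 -0.0011] 0.0137
187 310.4 332.8 [ 0.0617 -0.0002] 0.0168
170 313.2 332.1 [ 0.0744 -0.001 ] 0.0141
166 309.8 332.2 [0.0773 0.0003] 0.0167
162 310.5 332.1 [0.0802 0.0001] 0.016
pred ends [[321.4, 157.5], [321.4, 201.6]]
[(150, 131), (154, 129), (158, 93), (162, 9), (166, 8), (170, 8), (174, 8), (178, 8), (182, 7), (186, 8), (190, 8), (194, 8), (198, 8), (202, 6), (206, 81), (210, 82), (214, 82), (218, 82), (222, 83), (226, 83), (230, 83), (234, 75), (238, 49), (242, 49), (246, 72)]
```

```bash
python3 -c "
from bench import *
print(finish_job())"
```

```text
the job is handed in; nothing more can be done
None
```

The job is handed in, but no verdict came back: the lock ring was pushed to its released stop and the arbor drawn straight out, lowered into the rest while held, and released in both notches, where the last wrist picture put its axis about 60 mm up, centred and in line with the rest.

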